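# Stopper, pack and latch the glass jars after class

### The job

The craft class is over: stand every amber glass jar that is on the table upright in its own bay of the blue case, with a stopper pressed fully home in each jar's neck (one stopper may be left over). Then set the lid squarely onto the case with its steel keeper on the latch side, drop the latch claw over the keeper while the red lever is still up, and swing the lever right down flat to lock it. Leave the other things on the table as they stand.

Things in the scene. Friction and masses are not known exactly. Their poses are not given: they have to be found in the camera images.
- case: Blue open case, fixed. Origin: on the table, middle of the bays. Outer 112 (x) x 218 (y) mm, rim 72 mm up, walls 6, floor at z 6. Three 66 x 66 mm bays centred at y -70, 0, +70, ribs up to z 30; above them the inside is clear (100 x 206). At its -x side (toward the robot) a steel bracket, 70 wide, deck top z 84, x -118 to -222, carries the draw latch.
- jar0: Amber glass jar, 0.15 to 0.3 kg (absent in some starts). Origin: centre of its underside, z up. Body 58 mm diameter up to z 42; above it a neck, 44 mm outer and 34 mm inner diameter, up to the mouth at z 76; the hole ends at z 42. Can be gripped round the neck; fits a bay with 4 mm to spare all round.
- jar1: Amber glass jar, 0.15 to 0.3 kg (absent in some starts). Origin: centre of its underside, z up. Body 58 mm diameter up to z 42; above it a neck, 44 mm outer and 34 mm inner diameter, up to the mouth at z 76; the hole ends at z 42. Can be gripped round the neck; fits a bay with 4 mm to spare all round.
- jar2: Amber glass jar, 0.15 to 0.3 kg (absent in some starts). Origin: centre of its underside, z up. Body 58 mm diameter up to z 42; above it a neck, 44 mm outer and 34 mm inner diameter, up to the mouth at z 76; the hole ends at z 42. Can be gripped round the neck; fits a bay with 4 mm to spare all round.
- jar0_seat (a point): Point on the axis of jar0, 44 mm above its underside: a stopper's origin lies here when the stopper is fully home.
- jar1_seat (a point): Point on the axis of jar1, 44 mm above its underside: a stopper's origin lies here when the stopper is fully home.
- jar2_seat (a point): Point on the axis of jar2, 44 mm above its underside: a stopper's origin lies here when the stopper is fully home.
- stopper0: Stopper, 50 g, standing on its narrow end. Origin: centre of the narrow end, z up. Cork plug tapering from 32 mm diameter (z 32) to 26 mm (z 0); dark wooden head 38 mm in diameter, z 32 to 66, rests on the jar's rim when home. Any stopper fits any jar, loosely (1 mm): lift no jar by its stopper.
- stopper1: Stopper, 50 g, standing on its narrow end. Origin: centre of the narrow end, z up. Cork plug tapering from 32 mm diameter (z 32) to 26 mm (z 0); dark wooden head 38 mm in diameter, z 32 to 66, rests on the jar's rim when home. Any stopper fits any jar, loosely (1 mm): lift no jar by its stopper.
- stopper2: Stopper, 50 g, standing on its narrow end. Origin: centre of the narrow end, z up. Cork plug tapering from 32 mm diameter (z 32) to 26 mm (z 0); dark wooden head 38 mm in diameter, z 32 to 66, rests on the jar's rim when home. Any stopper fits any jar, loosely (1 mm): lift no jar by its stopper.
- lid: Loose blue lid, 112 (x) x 218 (y) mm, 0.38 kg. Origin: centre of its walls' lower edge; on the case it lies 72 mm above the case origin, axes parallel. Top at z 50. Four round-ended pins reach 12 mm below the edge and enter the case with 2.5 mm play; on the table the lid stands on them. Keeper on its -x wall: shelf 28 wide, top z 15, x -56 to -92; upturned lip x -92 to -86, up to z 23.
- lid_handle (a point): Middle of the lid's black handle bar, 14 mm thick (x), 14 mm high, 100 mm long (along lid y), centre 85 mm above the lid's origin; 28 mm free below it between two posts at y = +-44 mm.
- keeper (a point): On the lid's keeper: foot of the lip's inner face, on the shelf's top (lid frame x = -86, y = 0, z = 15 mm).
- lever (a joint): Red latch lever on the case bracket, hinged along the case's y axis. 0: standing straight up; grows as it swings toward the robot (case -x) and down; 1.571: flat down against its stop, over centre. Stiff enough to stay where it is left (0.045 N m, about 1 N at the tip). Bar 20 mm wide, 13 mm thick.
- lever_pivot (a point): Hinge axis of the lever, 140 mm to -x of the case origin and 103 mm above the table.
- lever_tip (a point): Point near the free end of the lever, 70 mm from its hinge axis (lever ends at 78 mm).
- claw (a joint): Steel claw (two arms and an end plate) hinged on the lever 12 mm along it from the lever's axis. Value: angle between lever and claw; the claw leans (claw - lever) rad from upright toward the lid (case +x). Friction holds it near upright; beyond about 0.5 rad it falls by its weight onto what is below.
- claw_end (a point): Centre of the claw's end plate, 62 mm from the claw's hinge; the plate is 32 mm wide (along case y), 5 mm thick, 26 mm long (from 49 to 75 mm from the hinge), free to be pinched by its sides from above when upright.
- claw_tooth (a point): Tip of the tooth, 71 mm from the claw's hinge, 17.5 mm out from the claw's plane on the side facing the lid; 8 mm thick, 22 wide. Hooked: it lies on the keeper's shelf between lip and lid. With the lever at 0 to 0.5 it drops in about 5 to 12 mm beyond the lip; swinging the lever down draws it against the lip.
- dish: Shallow clear round dish, 72 mm wide, 28 mm high: leave alone.
- brush_jar: Glass jar with brushes, 68 mm wide, 205 mm high: leave alone.
- mug: Blue mug: leave alone.
- tape: Yellow roll of tape lying flat, 90 mm wide, 24 mm high: leave alone.
- burner: Blue woodburning pen, 180 mm long: leave alone.

How it is judged:
On the way, in this order (a step that is already met when the one before it is completed fails the run):
1. every jar stands in a bay of the case with a stopper fully home, lid still off (x of jar0 in the frame of case between -0.014 and 0.014 m and y of jar0 in the frame of case between -0.085 and 0.085 m and z of jar0 in the frame of case between 0.002 and 0.012 m and angle between each of jar0, jar1, jar2's own z axis and vertical below 0.1 rad and x of jar1 in the frame of case between -0.014 and 0.014 m and y of jar1 in the frame of case between -0.085 and 0.085 m and z of jar1 in the frame of case between 0.002 and 0.012 m and x of jar2 in the frame of case between -0.014 and 0.014 m and y of jar2 in the frame of case between -0.085 and 0.085 m and z of jar2 in the frame of case between 0.002 and 0.012 m and ((distance between stopper0 and jar0_seat below 0.006 m and angle between stopper0's own z axis and vertical below 0.12 rad) or (distance between stopper1 and jar0_seat below 0.006 m and angle between stopper1's own z axis and vertical below 0.12 rad) or (distance between stopper2 and jar0_seat below 0.006 m and angle between stopper2's own z axis and vertical below 0.12 rad)) and ((distance between stopper0 and jar1_seat below 0.006 m and angle between stopper0's own z axis and vertical below 0.12 rad) or (distance between stopper1 and jar1_seat below 0.006 m and angle between stopper1's own z axis and vertical below 0.12 rad) or (distance between stopper2 and jar1_seat below 0.006 m and angle between stopper2's own z axis and vertical below 0.12 rad)) and ((distance between stopper0 and jar2_seat below 0.006 m and angle between stopper0's own z axis and vertical below 0.12 rad) or (distance between stopper1 and jar2_seat below 0.006 m and angle between stopper1's own z axis and vertical below 0.12 rad) or (distance between stopper2 and jar2_seat below 0.006 m and angle between stopper2's own z axis and vertical below 0.12 rad)) and not (x of lid in the frame of case between -0.006 and 0.006 m and y of lid in the frame of case between -0.006 and 0.006 m and z of lid in the frame of case between 0.069 and 0.0755 m and angle between the x axis of lid and the x axis of case, either way round below 0.06 rad and angle between lid's own z axis and vertical below 0.05 rad)), for 0.2 s.
2. the lid sits squarely on the case, lever up (x of lid in the frame of case between -0.006 and 0.006 m and y of lid in the frame of case between -0.006 and 0.006 m and z of lid in the frame of case between 0.069 and 0.0755 m and angle between the x axis of lid and the x axis of case, either way round below 0.06 rad and angle between lid's own z axis and vertical below 0.05 rad and value of joint lever below 0.8 rad), for 0.2 s.
3. the claw's tooth lies behind the keeper's lip, lever still up (all of step 2 and x of claw_tooth in the frame of lid between -0.087 and -0.057 m and z of claw_tooth in the frame of lid between 0.008 and 0.021 m and y of claw_tooth in the frame of lid between -0.012 and 0.012 m), for 0.2 s.
4. the lever is swung down over centre with the claw hooked (x of claw_tooth in the frame of lid between -0.087 and -0.057 m and z of claw_tooth in the frame of lid between 0.008 and 0.021 m and y of claw_tooth in the frame of lid between -0.012 and 0.012 m and value of joint lever above 1.48 rad), for 0.2 s.
At the end, for the whole second after the job is handed in: Each jar present upright in a bay with a stopper home (origin within 6 mm of seat point); lid on the rim (within 6 mm sideways, 3.5 mm in height, 0.06 rad); claw tooth behind the keeper lip; lever past 1.48 rad; jars and lid at rest (all of step 4 and x of jar0 in the frame of case between -0.014 and 0.014 m and y of jar0 in the frame of case between -0.085 and 0.085 m and z of jar0 in the frame of case between 0.002 and 0.012 m and angle between each of jar0, jar1, jar2's own z axis and vertical below 0.1 rad and x of jar1 in the frame of case between -0.014 and 0.014 m and y of jar1 in the frame of case between -0.085 and 0.085 m and z of jar1 in the frame of case between 0.002 and 0.012 m and x of jar2 in the frame of case between -0.014 and 0.014 m and y of jar2 in the frame of case between -0.085 and 0.085 m and z of jar2 in the frame of case between 0.002 and 0.012 m and ((distance between stopper0 and jar0_seat below 0.006 m and angle between stopper0's own z axis and vertical below 0.12 rad) or (distance between stopper1 and jar0_seat below 0.006 m and angle between stopper1's own z axis and vertical below 0.12 rad) or (distance between stopper2 and jar0_seat below 0.006 m and angle between stopper2's own z axis and vertical below 0.12 rad)) and ((distance between stopper0 and jar1_seat below 0.006 m and angle between stopper0's own z axis and vertical below 0.12 rad) or (distance between stopper1 and jar1_seat below 0.006 m and angle between stopper1's own z axis and vertical below 0.12 rad) or (distance between stopper2 and jar1_seat below 0.006 m and angle between stopper2's own z axis and vertical below 0.12 rad)) and ((distance between stopper0 and jar2_seat below 0.006 m and angle between stopper0's own z axis and vertical below 0.12 rad) or (distance between stopper1 and jar2_seat below 0.006 m and angle between stopper1's own z axis and vertical below 0.12 rad) or (distance between stopper2 and jar2_seat below 0.006 m and angle between stopper2's own z axis and vertical below 0.12 rad)) and x of lid in the frame of case between -0.006 and 0.006 m and y of lid in the frame of case between -0.006 and 0.006 m and z of lid in the frame of case between 0.069 and 0.0755 m and angle between the x axis of lid and the x axis of case, either way round below 0.06 rad and angle between lid's own z axis and vertical below 0.05 rad and linear speed of each of lid, jar0, jar1, jar2 below 0.02 m/s); the robot touches nothing.
It fails at once if the dish is knocked over or pushed more than 60 mm (distance of dish from where it was at the start of the episode above 0.06 m or angle between dish's own z axis and vertical above 0.5 rad).
It fails at once if the brush_jar is knocked over or pushed more than 60 mm (distance of brush_jar from where it was at the start of the episode above 0.06 m or angle between brush_jar's own z axis and vertical above 0.5 rad).
It fails at once if the mug is knocked over or pushed more than 60 mm (distance of mug from where it was at the start of the episode above 0.06 m or angle between mug's own z axis and vertical above 0.5 rad).
It fails at once if the tape is knocked over or pushed more than 60 mm (distance of tape from where it was at the start of the episode above 0.06 m or angle between tape's own z axis and vertical above 0.5 rad).
It fails at once if the burner is knocked over or pushed more than 60 mm (distance of burner from where it was at the start of the episode above 0.06 m or angle between burner's own z axis and vertical above 0.5 rad).
Of jar0, jar1, jar2 only 2 to 3 are there at a start; the rules pass over those that are not, and their reading is None.
At some moment in a run one of jar0, jar1, jar2 may be knocked a few centimetres aside while the robot is not near it.
It also fails if it takes over 210 s, if anything falls off the work surface, if the arm or the gripper's body presses on something with over 40 N, if the wrist force passes 120 N, or if a joint passes its speed limit or range.

### The arm

A 6-joint arm with a two-finger parallel gripper is mounted at the origin on the work surface. World frame = base frame: x ahead of the robot, y to its left, z up, the work surface at z = 0. Lengths are in m, angles in rad, forces in N, time in s.
With the tool pointing down it reaches from about 0.35 to 0.975 m from the base axis. Payload 17.4 kg.
Tool frame: the origin (TCP) lies on the front face of the gripper's body, between the roots of the fingers; the fingertips stand 73 mm ahead of it and the grasp point (between the pads) lies 54 mm ahead of it; z points along the fingers, y is the line along which they close (so a half turn about z gives the same grasp; the last joint's range is limited). The gripper opens to 85 mm and grips with 20 to 120 N. Pads are 22 mm wide; open, the fingers measure 114 mm over their backs; the gripper's body (76 mm by 85 mm) begins 54 mm behind the grasp point. The pads swing forward as they close: fully open they stand 13 mm farther back than shut.
Start: joints at [-1.323, 0.116, 1.442, -0, 1.584, -0.038], TCP at [0.19, -0.648, 0.304] pointing down, gripper open.
Joint ranges: [-2.83, 2.83], [-0.83, 2.19], [0.07, 2.5], [-1.14, 4.28], [0.01, 3], [-2.97, 2.97]. Speed limits (rad/s): [1.89, 1.89, 2.22, 3.14, 3.14, 3.14].

### API

Orientations are given as a 3x3 rotation matrix whose columns are the frame's x, y, z axes.
In Python, from bench import bot gives the robot as it stands.
- The arm moves only by the tool drive_tool, never from a script. Its argument "rows" is text: rows parted by semicolons, each of 7 numbers parted by spaces: the turn, a rotation vector about the tool's x, y, z in units of 6 degrees (1.0 is 6 degrees), then the shift along the tool's x, y, z in cm, then the finger opening in cm, from 0 to 8.54. A call has 1 to 12 rows; each row shifts and turns the commanded pose from where the row before left it, along the tool's axes as they then stand; what a row does not reach is not made up. A row lasts 1/10 s, in which the tool goes at most 50 mm and 8.59 degrees, less where a joint would pass 70% of its speed; a pose out of reach is approached as far as the arm can. A call is refused whole if a number of a shift passes 5 or a number of a turn 1, either way. A call with a gripper value outside its range is refused whole. The fingers move at their own pace and stop on an object; the grip force is fixed at half the most. Time passes only in rows, so rows that do not move let the fingers close. It gives the time, the measured TCP pose, the force, the opening and the grip force at its end, in the units of the state.
- bot.get_obs(): the state, without advancing time (a new reading comes with each control period).
- bot.grab_frame(name): name is "scene" or "top" or "wrist"; returns the picture (400x640x3 uint8, red, green, blue); there is no depth.
- bot.camera_params(name): a dict with "intrinsics" (3x3 intrinsics, pixels), "xyz" and "attitude" of the camera in the world. Camera axes: x right, y down, z forward; pixel columns grow to the right and rows downward; lengths in m; the calibration is good to about 2 mm. A picture is of the moment at which its call begins: read the wrist's pose just before it. camera_params takes no time and is no camera call; for the wrist camera it gives the pose at the moment of the call.
- bot.close_job(): hands the job in; it is judged then, once.
Trained networks look in the newest picture that a camera, given by its name, has taken for a name from the list of things; names that differ only in an ending like _2 or _b are one class to them, and where a whole thing is asked for, a point or a joint stands for the part that bears it (a point fixed in the world has none). Each returns a list of dicts, best first, with "confidence" (0 to 1); they miss things now and then, are a little off and sometimes report something else, mostly with a low value. They report only what shows in the picture. A call takes as long as a camera call.
- bot.find_in(camera, label): "centre" ([x, y, z] in m, in world coordinates, good to about 4 mm: the middle of the surface that is visible of it).
- bot.landmark_of(camera, label): "centre" ([x, y, z] in m, in world coordinates, good to about 4 mm: a listed point, or the origin of a listed thing).
The state is a dict: "time_s": time; "qpos": joint angles; "joint_velocities": joint speeds; "joint_torque": joint torques, N m; "eef_pos": TCP position; "ee_rot": TCP orientation; "wrist_force": force on the tool from outside, world axes, zero at the start; "wrist_torque": the same for the moment, N m; "width": finger opening in m; "grasp_force": force on a finger pad.
Only numpy, scipy, OpenCV 4.12 (cv2) and the standard library are available. Lean on these libraries where they do the work, as an engineer would, in place of code of your own. Each camera call takes 0.05 s, during which the arm holds its last target. There are 200 camera calls.

## Working session

There is one attempt and no reset: what is moved stays moved. The work goes in short steps, Python scripts to look and compute and a tool call to move; the robot and the scene stay as the last step left them, time stands still between calls to the robot, and variables do not carry over. Pictures are saved under pics/ and viewed, at most 14 in all, crops included, and the job is handed in when it is done.

Besides the shell and the picture viewer there is one more tool, called as name(argument=value, ...) on one line, values as JSON. drive_tool: Moves the arm, as the interface text tells. Its arguments: {"type":"object","properties":{"rows":{"type":"string"}},"required":["rows"]}

```bash
mkdir -p pics; ls
cat > h.py <<'E'
import numpy as np,cv2
from bench import bot
def snap(cam,fn):
    im=bot.grab_frame(cam); cv2.imwrite('pics/'+fn,im[:,:,::-1]); return im
def lm(cam,labels,f=bot.landmark_of,n=4):
    for l in labels:
        for d in f(cam,l)[:n]: print(cam,l,np.round(d['centre'],4),round(d['confidence'],2))
def st():
    o=bot.get_obs(); print('t',round(o['time_s'],2),'p',np.round(o['eef_pos'],4),'w',round(o['width'],4)); print(np.round(o['ee_rot'],3)); return o
E
python3 - <<'E'
from h import *
st()
for c in('scene','top'):
    snap(c,c+'0.png'); p=bot.camera_params(c); print(c,p['xyz'],np.round(p['attitude'],2).tolist(),p['intrinsics'][0][0])
    lm(c,['jar0','stopper0','lid','case','lid_handle','keeper','lever_pivot','lever_tip','claw_end','dish','brush_jar','mug','tape','burner'])
E
```

```text
pics
t 0.0 p [ 0.1903 -0.6475  0.3031] w 0.0856
[[ 0.959  0.282 -0.   ]
 [ 0.282 -0.959  0.001]
 [ 0.    -0.001 -1.   ]]
scene [ 1.20336404 -0.64397749  0.70624749] [[0.71, 0.38, -0.6], [0.71, -0.37, 0.6], [0.01, -0.85, -0.53]] 397.8633860038347
scene jar0 [ 0.6551 -0.2689  0.0018] 0.6
scene jar0 [ 0.5425 -0.3554 -0.0017] 0.58
scene jar0 [ 0.6573 -0.4429 -0.0014] 0.44
scene stopper0 [ 0.3911 -0.1899 -0.0031] 0.8
scene stopper0 [ 3.940e-01 -3.634e-01 -2.000e-04] 0.77
scene lid [0.523  0.2841 0.0116] 0.69
scene case [0.6377 0.0568 0.0012] 0.65
scene case [0.5163 0.0741 0.1855] 0.26
scene lid_handle [0.5262 0.287  0.0963] 0.78
scene lid_handle [0.5181 0.0747 0.1888] 0.23
scene keeper [0.5396 0.2032 0.0259] 0.93
scene keeper [ 0.6585 -0.4434 -0.0007] 0.61
scene lever_pivot [0.4993 0.0761 0.1048] 0.8
scene lever_pivot [ 0.392  -0.1915  0.0007] 0.37
scene lever_tip [0.4753 0.0808 0.1692] 0.89
scene lever_tip [0.5279 0.2842 0.0969] 0.64
scene lever_tip [ 0.7541  0.3045 -0.0034] 0.36
scene claw_end [0.502  0.0794 0.1789] 0.51
scene claw_end [0.5235 0.2804 0.0108] 0.37
scene dish [ 0.5362 -0.
[... 716 characters left out ...]
35
top lid_handle [0.5267 0.2851 0.1002] 0.64
top lid_handle [ 5.398e-01 -2.426e-01 -4.000e-04] 0.39
top lid_handle [ 0.5466 -0.3508  0.0043] 0.37
top keeper [0.5361 0.1942 0.0246] 0.67
top keeper [0.5987 0.4539 0.0014] 0.35
top lever_pivot [0.5036 0.0787 0.1032] 0.67
top lever_pivot [0.5268 0.292  0.0979] 0.37
top lever_tip [0.4766 0.0834 0.1631] 0.53
top claw_end [ 0.5448 -0.3515  0.003 ] 0.58
top claw_end [0.4984 0.0747 0.1753] 0.48
top dish [ 0.5367 -0.2425 -0.    ] 0.79
top dish [ 6.570e-01 -4.418e-01 -6.000e-04] 0.72
top brush_jar [ 0.6536 -0.4405 -0.0026] 0.87
top mug [ 0.7524  0.3058 -0.0023] 0.58
top tape [ 0.3938 -0.4554 -0.0019] 0.57
top burner [5.969e-01 4.561e-01 5.000e-04] 0.81
```

View pics/scene0.png

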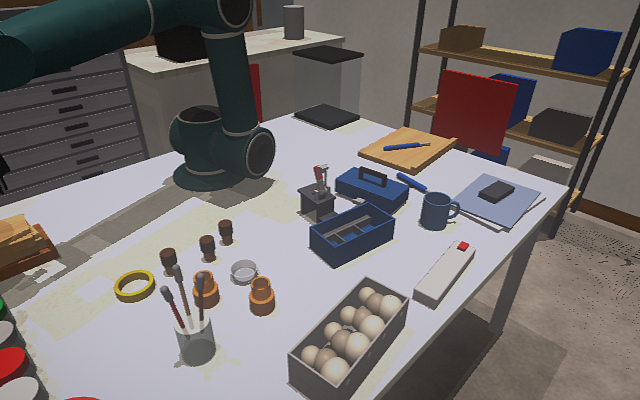

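View pics/top0.png

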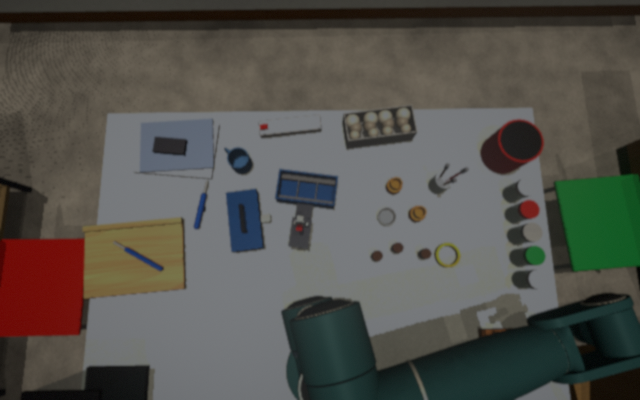

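Scene: the two jars are at about (205,290) and (262,295) in the scene picture and stoppers at (168,260), (207,245) and (226,230). The clear dish is at (244,271). The lid lies behind the case with its keeper toward −y, and the latch lever leans slightly toward the robot.

```bash
cat >> h.py <<'E'
from scipy.spatial.transform import Rotation as Ro
def Rd(h):  # tool down, tool y at heading h (deg)
    h=np.radians(h); y=np.array([np.cos(h),np.sin(h),0]); z=np.array([0,0,-1.]); return np.c_[np.cross(y,z),y,z]
def plan(wps,op,step=4.0,cur=None):
    """wps: list of (x,y,z,heading[,op]); prints rows"""
    o=bot.get_obs(); p,R=(np.array(o['eef_pos']),np.array(o['ee_rot'])) if cur is None else cur
    for w in wps:
        t=np.array(w[:3]); Rt=Rd(w[3]); w_op=w[4] if len(w)>4 else op
        rv=Ro.from_matrix(R.T@Rt).as_rotvec(degrees=True)/6; n=int(max(1,np.ceil(np.linalg.norm(t-p)*100/step),np.ceil(abs(rv).max()/.95)))
        rows=[]; dp=(t-p)/n
        for i in range(n):
            s=R.T@dp*100; r=Ro.from_matrix(R.T@Rt).as_rotvec(degrees=True)/6/(n-i)
            rows.append(' '.join('%g'%v for v in [*np.round(r,2),*np.round(s,2),w_op]).replace('-0 ','0 '))
            R=R@Ro.from_rotvec(r*6,degrees=True).as_matrix(); p=p+dp
        print(w,n); print('; '.join(rows))
E
python3 - <<'E'
from h import *
plan([(0.52,-0.31,0.40,-20)],8.5)
p=bot.camera_params('wrist'); o=bot.get_obs(); R=o['ee_rot']
print(R.T@(np.array(p['xyz'])-o['eef_pos']), np.round(R.T@np.array(p['attitude']),3).tolist(),p['intrinsics'])
E
```

```text
(0.52, -0.31, 0.4, -20) 13
0 0 -0.69 3.17 -1.78 -0.74 8.5; 0 0 -0.69 3.29 -1.54 -0.74 8.5; 0 0 -0.69 3.39 -1.3 -0.74 8.5; 0 0 -0.69 3.47 -1.06 -0.74 8.5; 0 0 -0.69 3.54 -0.8 -0.74 8.5; 0 0 -0.69 3.59 -0.55 -0.74 8.5; 0 0 -0.69 3.62 -0.29 -0.74 8.5; 0 0 -0.69 3.63 -0.03 -0.74 8.5; 0 0 -0.69 3.62 0.23 -0.74 8.5; 0 0 -0.69 3.6 0.49 -0.74 8.5; 0 0 -0.69 3.55 0.75 -0.74 8.5; 0 0 -0.69 3.49 1 -0.74 8.5; 0 0 -0.69 3.41 1.25 -0.74 8.5
[ 7.90484323e-02 -1.94690537e-05 -6.98309700e-02] [[0.0, -0.95, -0.311], [1.0, -0.0, 0.001], [-0.001, -0.311, 0.95]] [[345.22401108   0.         311.51416829]
 [  0.         345.22401108 192.2863868 ]
 [  0.           0.           1.        ]]
```

drive_tool(rows="0 0 -0.7 3.2 -1.8 -0.7 8.5; 0 0 -0.7 3.3 -1.5 -0.7 8.5; 0 0 -0.7 3.4 -1.3 -0.7 8.5; 0 0 -0.7 3.5 -1.1 -0.7 8.5; 0 0 -0.7 3.5 -0.8 -0.7 8.5; 0 0 -0.7 3.6 -0.5 -0.7 8.5; 0 0 -0.7 3.6 -0.3 -0.7 8.5; 0 0 -0.7 3.6 0 -0.7 8.5; 0 0 -0.7 3.6 0.2 -0.7 8.5; 0 0 -0.7 3.6 0.5 -0.7 8.5; 0 0 -0.7 3.5 0.7 -0.7 8.5; 0 0 -0.7 3.5 1 -0.7 8.5")

```text
time_s: 2.7
eef_pos: [0.4927, -0.3331, 0.3884]
ee_rot: [[0.392, 0.92, 0.0], [0.92, -0.392, -0.0], [-0.0, 0.0, -1.0]]
wrist_force: [0.4, -0.4, -0.3]
width: 0.085
grasp_force: 0.0
```

drive_tool(rows="0 0 0 0 0 0 8.5; 0 0 0 0 0 0 8.5; 0 0 0 0 0 0 8.5")

```text
time_s: 3.0
eef_pos: [0.4914, -0.3348, 0.3876]
ee_rot: [[0.395, 0.918, -0.0], [0.918, -0.395, 0.0], [-0.0, -0.0, -1.0]]
wrist_force: [0.6, -0.5, 0.1]
width: 0.0852
grasp_force: 0.0
```

Run:
```python
from h import *
st(); snap('wrist','w1.png'); lm('wrist',['jar0','stopper0','dish'])
```

```text
t 3.0 p [ 0.4914 -0.3348  0.3876] w 0.0852
[[ 0.395  0.918 -0.   ]
 [ 0.918 -0.395  0.   ]
 [-0.    -0.    -1.   ]]
wrist jar0 [ 0.6523 -0.2712 -0.0008] 0.91
wrist jar0 [ 0.5439 -0.3556 -0.0021] 0.61
wrist stopper0 [ 0.4137 -0.2667 -0.0008] 0.83
wrist stopper0 [ 0.388  -0.1927  0.0025] 0.79
wrist dish [ 0.6558 -0.4415  0.0013] 0.65
wrist dish [ 5.390e-01 -2.371e-01  4.000e-04] 0.59
```

View pics/w1.png

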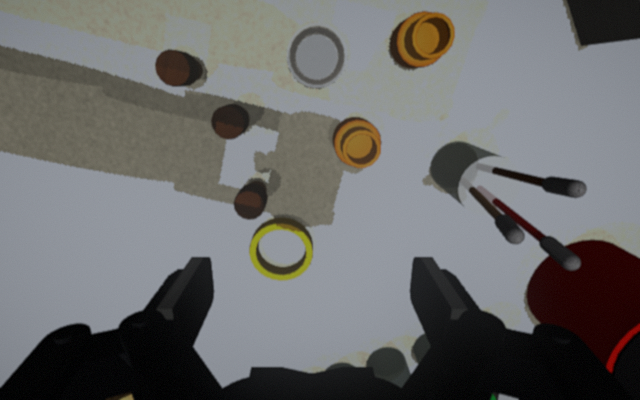

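Run:
```python
from h import *
plan([(0.5445,-0.354,0.27,-8)],8.5)
```

```text
(0.5445, -0.354, 0.27, -8) 4
0 0 -0.64 0.09 1.41 2.94 8.5; 0 0 -0.64 -0.01 1.41 2.94 8.5; 0 0 -0.64 -0.1 1.41 2.94 8.5; 0 0 -0.64 -0.19 1.4 2.94 8.5
```

drive_tool(rows="0 0 -0.64 0.1 1.4 2.9 8.5; 0 0 -0.64 0 1.4 2.9 8.5; 0 0 -0.64 -0.1 1.4 2.9 8.5; 0 0 -0.64 -0.2 1.4 2.9 8.5; 0 0 0 0 0 0 8.5; 0 0 0 0 0 0 8.5; 0 0 0 0 0 0 8.5")

```text
time_s: 3.9
eef_pos: [0.5447, -0.3534, 0.2741]
ee_rot: [[0.139, 0.99, 0.002], [0.99, -0.139, -0.001], [-0.001, 0.002, -1.0]]
wrist_force: [0.6, 1.3, -0.5]
width: 0.0852
grasp_force: 0.0
```

```bash
cat >> h.py <<'E'
def proj(cam,P):
    p=bot.camera_params(cam); q=np.array(p['attitude']).T@(np.atleast_2d(P)-p['xyz']).T; u=np.array(p['intrinsics'])@q; return (u[:2]/u[2]).T
def show(cam,fn,circ=(),crop=None,sc=1):
    cams=[np.array([[x+r*np.cos(a),y+r*np.sin(a),z] for a in np.linspace(0,6.283,40)]) for x,y,z,r in circ]; uv=[proj(cam,c) for c in cams]
    im=bot.grab_frame(cam)[:,:,::-1].copy(); im=cv2.resize(im,None,fx=sc,fy=sc,interpolation=cv2.INTER_CUBIC)
    for u in uv: cv2.polylines(im,[np.round((u+.5)*sc*8).astype(np.int32)],True,(255,0,0),1,cv2.LINE_AA,3)
    if crop: im=im[crop[1]:crop[3],crop[0]:crop[2]]
    cv2.imwrite('pics/'+fn,im)
E
python3 - <<'E'
from h import *
st(); show('wrist','w2.png',[(0.5445,-0.354,.076,.022),(0.5445,-0.354,.076,.017),(0.5445,-0.354,.042,.029)]); lm('wrist',['jar0'])
plan([(0.5445,-0.354,0.117,-8)],8.5)
E
```

```text
t 3.9 p [ 0.5447 -0.3534  0.2741] w 0.0852
[[ 0.139  0.99   0.002]
 [ 0.99  -0.139 -0.001]
 [-0.001  0.002 -1.   ]]
wrist jar0 [ 0.6516 -0.2686  0.0007] 0.78
wrist jar0 [ 0.547  -0.3536 -0.003 ] 0.73
wrist jar0 [ 0.5398 -0.2382  0.0024] 0.5
(0.5445, -0.354, 0.117, -8) 4
0.01 0 0 -0.01 -0.01 3.92 8.5; 0.01 0 0 -0.02 -0.01 3.92 8.5; 0.01 0 0 -0.02 -0.01 3.92 8.5; 0.01 0 0 -0.02 0 3.92 8.5
```

View pics/w2.png

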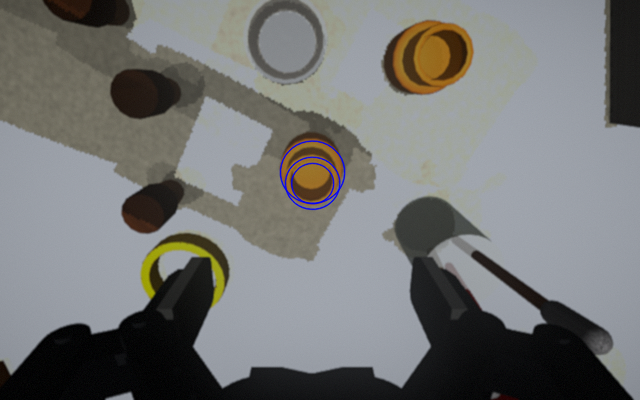

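Run:
```python
from h import *
im=cv2.imread('pics/w2.png')[110:230,240:390]; cv2.imwrite('pics/w2c.png',cv2.resize(im,None,fx=5,fy=5,interpolation=cv2.INTER_CUBIC))
```

```text
(no output)
```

View pics/w2c.png

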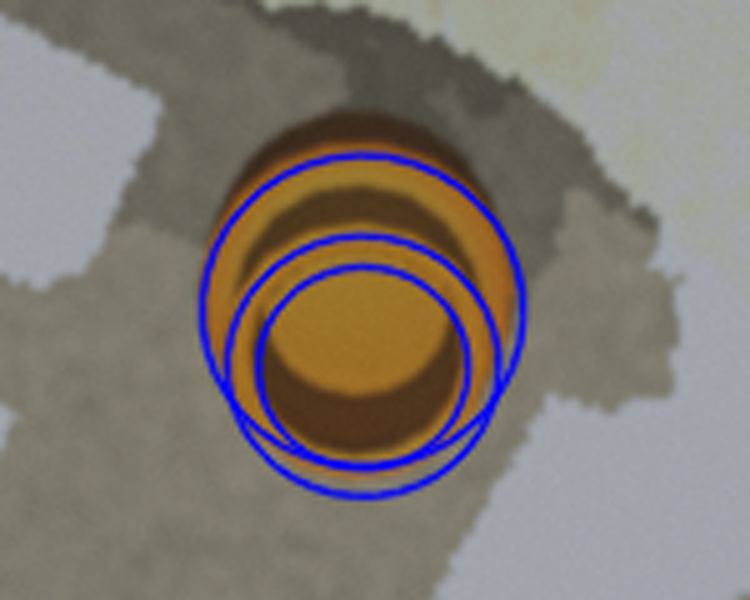

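Fits well; the jar is ~2 mm toward +y of the estimate. Grasping at (0.544, −0.352).

drive_tool(rows="0 0 0 0.04 -0.02 3.9 8.5; 0 0 0 0.04 -0.02 3.9 8.5; 0 0 0 0.04 -0.02 3.9 8.5; 0 0 0 0 0 3.9 8.5; 0 0 0 0 0 0 8.5; 0 0 0 0 0 0 3.5; 0 0 0 0 0 0 3.5; 0 0 0 0 0 0 3.5; 0 0 0 0 0 0 3.5; 0 0 0 0 0 0 3.5; 0 0 0 0 0 0 3.5; 0 0 0 0 0 0 3.5")

```text
time_s: 5.2
eef_pos: [0.5452, -0.3523, 0.1188]
ee_rot: [[0.137, 0.991, 0.003], [0.991, -0.137, -0.002], [-0.002, 0.003, -1.0]]
wrist_force: [-1.7, 1.8, 10.3]
width: 0.0418
grasp_force: 60.3
```

Run:
```python
from h import *
o=st(); print(o['grasp_force'])
p=np.array(o['eef_pos'])
plan([(*p[:2],.25,-8),(.58,-.06,.29,-8)],3.5)
```

```text
t 5.2 p [ 0.5452 -0.3523  0.1188] w 0.0418
[[ 0.137  0.991  0.003]
 [ 0.991 -0.137 -0.002]
 [-0.002  0.003 -1.   ]]
60.31323453578807
(np.float64(0.5451870565488461), np.float64(-0.35230902071173903), 0.25, -8) 4
0.01 0 0.01 -0.01 0.01 -3.28 3.5; 0.01 0 0.01 0 0.01 -3.28 3.5; 0.01 0 0.01 0 0.01 -3.28 3.5; 0.01 0 0.01 0 0 -3.28 3.5
(0.58, -0.06, 0.29, -8) 8
0 0 0 3.68 -0.08 -0.5 3.5; 0 0 0 3.68 -0.08 -0.5 3.5; 0 0 0 3.68 -0.08 -0.5 3.5; 0 0 0 3.68 -0.08 -0.5 3.5; 0 0 0 3.68 -0.08 -0.5 3.5; 0 0 0 3.68 -0.08 -0.5 3.5; 0 0 0 3.68 -0.08 -0.5 3.5; 0 0 0 3.68 -0.08 -0.5 3.5
```

drive_tool(rows="0 0 0 0 0 -1 3.5; 0 0 0 0 0 -3 3.5; 0 0 0 0 0 -3.5 3.5; 0 0 0 0 0 -3.5 3.5; 0 0 0 0 0 -3.5 3.5; 0 0 0 3.7 0.3 -0.9 3.5; 0 0 0 3.7 0.3 -0.9 3.5; 0 0 0 3.7 0.3 -0.9 3.5; 0 0 0 3.7 0.3 -0.9 3.5; 0 0 0 3.7 0.3 -0.9 3.5; 0 0 0 3.7 0.3 0 3.5; 0 0 0 3.7 0.3 0 3.5")

```text
time_s: 6.4
eef_pos: [0.6007, -0.0966, 0.3077]
ee_rot: [[0.137, 0.991, 0.002], [0.991, -0.137, -0.0], [-0.0, 0.002, -1.0]]
wrist_force: [0.2, -0.2, -2.2]
width: 0.0418
grasp_force: 61.4
```

drive_tool(rows="0 0 0 3.7 0.6 0 3.5; 0 0 0 3.7 0.6 0 3.5; 0 0 0 0 0 0 3.5; 0 0 0 0 0 0 3.5; 0 0 0 0 0 0 3.5")

```text
time_s: 6.9
eef_pos: [0.6225, -0.0271, 0.3066]
ee_rot: [[0.137, 0.991, 0.001], [0.991, -0.137, -0.0], [-0.0, 0.001, -1.0]]
wrist_force: [-0.6, -0.6, -1.4]
width: 0.0418
grasp_force: 61.2
```

Run:
```python
from h import *
o=st(); print(o['wrist_force']); snap('wrist','w3.png'); lm('wrist',['case','lever_pivot','claw_end','jar0'])
```

```text
t 6.9 p [ 0.6225 -0.0271  0.3066] w 0.0418
[[ 0.137  0.991  0.001]
 [ 0.991 -0.137 -0.   ]
 [-0.     0.001 -1.   ]]
[-0.5599561  -0.59980615 -1.43063231]
wrist case [ 0.6427  0.0548 -0.0027] 0.64
wrist lever_pivot [0.5041 0.0779 0.1009] 0.65
wrist lever_pivot [0.6455 0.0526 0.0015] 0.64
wrist claw_end [0.5046 0.0753 0.1754] 0.87
wrist jar0 [ 0.6193 -0.0288  0.185 ] 0.93
wrist jar0 [ 6.511e-01 -2.699e-01  2.000e-04] 0.57
wrist jar0 [6.441e-01 5.160e-02 6.000e-04] 0.25
```

View pics/w3.png

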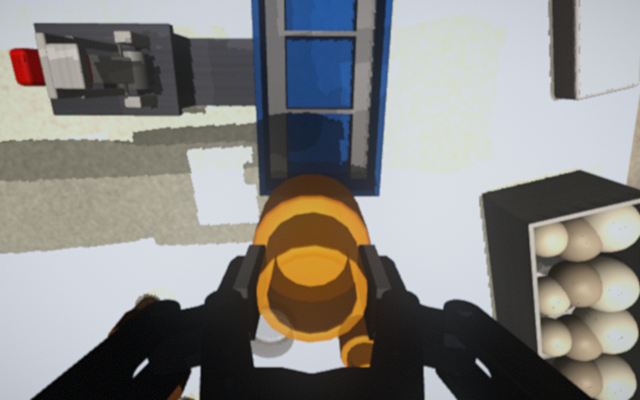

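```bash
cat >> h.py <<'E'
def bp(cam,uv,z,pr=None):
    p=pr or bot.camera_params(cam); d=np.array(p['attitude'])@np.linalg.inv(p['intrinsics'])@np.array([uv[0],uv[1],1.]); c=np.array(p['xyz']); return (c+d*(z-c[2])/d[2])[:2]
E
python3 - <<'E'
from h import *
im=cv2.imread('pics/w3.png').astype(float)
# edges: per-row strongest gradient near the left/right rim
def edge(row,a,b):
    g=np.abs(np.diff(cv2.GaussianBlur(im,(3,3),0)[row,a:b],axis=0)).sum(1); k=np.argmax(g); return a+k+.5
for nm,a,b in(('L',246,270),('R',374,398)):
    P=np.array([bp('wrist',(edge(r,a,b)+.5,r+.5),.072) for r in range(5,185,6)])
    x=np.polyfit(P[:,1],P[:,0],1); res=P[:,0]-np.polyval(x,P[:,1]); k=abs(res)<.002; x=np.polyfit(P[k,1],P[k,0],1)
    print(nm,'x at y=.05:',np.polyval(x,.05),'heading of x axis',-np.degrees(np.arctan(x[0])),k.sum(),np.std(res[k]))
g=np.abs(np.diff(im[170:215,275:370].mean(1),axis=0)).sum(1); r=170+np.argmax(g)+.5; print(r)
r2=[(c,170+np.argmax(np.abs(np.diff(im[170:215,c],axis=0)).sum(1))+1.) for c in (268,274,370,376)]
for c in r2: print(c,bp('wrist',c,.072))
E
```

```text
L x at y=.05: 0.5844345111738708 heading of x axis -8.104350749069118 7 0.0008335259543310792
R x at y=.05: 0.6970906722000495 heading of x axis -8.20957846209045 30 0.00024976530065714403
195.5
(268, np.float64(196.0)) [ 0.57869901 -0.04515039]
(274, np.float64(207.0)) [ 0.58235441 -0.05667562]
(370, np.float64(196.0)) [ 0.6726068  -0.05820419]
(376, np.float64(196.0)) [ 0.67813033 -0.058972  ]
```

```bash
cat >> h.py <<'E'
C=np.array([.6417,.0562]); H=-8.15; X=np.array([np.cos(np.radians(H)),np.sin(np.radians(H))]); Y=np.array([-X[1],X[0]])
def cw(x,y): return tuple(np.round(C+x*X+y*Y,4))
E
python3 - <<'E'
from h import *
plan([(*cw(0,-.07),.19,H),(*cw(0,-.07),.127,H)],3.5)
E
```

```text
(np.float64(0.6318), np.float64(-0.0131), 0.19, -8.15) 3
0 0 0.01 0.51 0.24 3.87 3.5; 0 0 0.01 0.51 0.24 3.87 3.5; 0 0 0.01 0.51 0.24 3.87 3.5
(np.float64(0.6318), np.float64(-0.0131), 0.127, -8.15) 2
0 0 0 0 0 3.15 3.5; 0 0 0 0 0 3.15 3.5
```

drive_tool(rows="0 0 0 0.8 0.36 0 3.5; 0 0 0 0.75 0.36 2 3.5; 0 0 0 0 0 3.8 3.5; 0 0 0 0 0 3.8 3.5; 0 0 0 0 0 2 3.5; 0 0 0 0 0 0 3.5; 0 0 0 0 0 0 3.5")

```text
time_s: 7.85
eef_pos: [0.6324, -0.0119, 0.1907]
ee_rot: [[0.137, 0.991, 0.0], [0.991, -0.137, 0.0], [0.0, 0.0, -1.0]]
wrist_force: [0.2, -0.0, -1.0]
width: 0.0418
grasp_force: 61.3
```

Run:
```python
from h import *
o=st(); print(o['wrist_force'],cw(0,-.07))
plan([(*cw(0,-.07),.127,H)],3.5,step=2)
```

```text
t 7.85 p [ 0.6324 -0.0119  0.1907] w 0.0418
[[ 0.137  0.991  0.   ]
 [ 0.991 -0.137  0.   ]
 [ 0.     0.    -1.   ]]
[ 0.2470853  -0.02586966 -1.04274236] (np.float64(0.6318), np.float64(-0.0131))
(np.float64(0.6318), np.float64(-0.0131), 0.127, -8.15) 4
0 0 0.01 -0.03 -0.01 1.59 3.5; 0 0 0.01 -0.03 -0.01 1.59 3.5; 0 0 0.01 -0.03 -0.01 1.59 3.5; 0 0 0.01 -0.03 -0.01 1.59 3.5
```

drive_tool(rows="0 0 0 -0.1 0 0.6 3.5; 0 0 0 0 -0.03 1.6 3.5; 0 0 0 0 0 1.6 3.5; 0 0 0 0 0 1.6 3.5; 0 0 0 0 0 0.8 3.5; 0 0 0 0 0 0 3.5; 0 0 0 0 0 0 3.5")

```text
time_s: 8.55
eef_pos: [0.6316, -0.013, 0.1278]
ee_rot: [[0.137, 0.991, -0.0], [0.991, -0.137, 0.0], [0.0, -0.0, -1.0]]
wrist_force: [-0.6, -0.4, -1.0]
width: 0.0417
grasp_force: 61.5
```

drive_tool(rows="0 0 0 0 0 0.2 3.5; 0 0 0 0 0 0 3.5; 0 0 0 0 0 0 5.4; 0 0 0 0 0 0 5.4; 0 0 0 0 0 0 5.4; 0 0 0 0 0 0 5.4; 0 0 0 0 0 -1 5.4; 0 0 0 0 0 -3 5.4; 0 0 0 0 0 -4 5.4; 0 0 0 0 0 -4 5.4; 0 0 0 0 0 -4 5.4; 0 0 0 0 0 0 5.4")

```text
time_s: 9.75
eef_pos: [0.6325, -0.0131, 0.2934]
ee_rot: [[0.137, 0.991, 0.009], [0.991, -0.137, -0.0], [0.001, 0.009, -1.0]]
wrist_force: [-0.1, 0.5, 0.8]
width: 0.0541
grasp_force: 0.0
```

Run:
```python
from h import *
o=st(); print(o['wrist_force'])
for c in ('wrist','scene','top'):
    bot.grab_frame(c); lm(c,['jar0'])
plan([(0.6535,-.270,.27,-8.15)],8.5)
```

```text
t 9.75 p [ 0.6325 -0.0131  0.2934] w 0.0541
[[ 0.137  0.991  0.009]
 [ 0.991 -0.137 -0.   ]
 [ 0.001  0.009 -1.   ]]
[-0.11886106  0.47839087  0.75001578]
wrist jar0 [ 6.534e-01 -2.696e-01 -6.000e-04] 0.7
wrist jar0 [ 0.6527 -0.2697  0.0439] 0.27
scene jar0 [ 0.6545 -0.2706  0.0023] 0.92
scene jar0 [ 0.6345 -0.0133  0.0038] 0.67
top jar0 [ 0.6512 -0.2707 -0.0011] 0.58
top jar0 [ 0.6283 -0.0095  0.0089] 0.57
(0.6535, -0.27, 0.27, -8.15) 7
0 0 0.01 -3.59 0.82 0.21 8.5; 0 0 0.01 -3.59 0.82 0.21 8.5; 0 0 0.01 -3.59 0.82 0.21 8.5; 0 0 0.01 -3.59 0.82 0.21 8.5; 0 0 0.01 -3.59 0.83 0.21 8.5; 0 0 0.01 -3.59 0.83 0.21 8.5; 0 0 0.01 -3.59 0.83 0.21 8.5
```

drive_tool(rows="0 0 0 -3.6 0.8 0.2 8.5; 0 0 0 -3.6 0.8 0.2 8.5; 0 0 0 -3.6 0.8 0.2 8.5; 0 0 0 -3.6 0.8 0.2 8.5; 0 0 0 -3.6 0.8 0.2 8.5; 0 0 0 -3.6 0.8 0.2 8.5; 0 0 0 -3.6 0.8 0.2 8.5; 0 0 0 0 0 0 8.5; 0 0 0 0 0 0 8.5; 0 0 0 0 0 0 8.5")

```text
time_s: 11.05
eef_pos: [0.6525, -0.2696, 0.2714]
ee_rot: [[0.136, 0.991, -0.001], [0.991, -0.136, 0.001], [0.0, -0.001, -1.0]]
wrist_force: [1.0, -0.2, 0.0]
width: 0.0849
grasp_force: 0.0
```

```bash
cat >> h.py <<'E'
def rimfit(fn,guess,z=.076,r=.022):
    """fit world xy of amber neck rim circle by best ring/gradient match in saved wrist image"""
    im=cv2.imread('pics/'+fn); g=cv2.GaussianBlur(im,(3,3),0).astype(float); gx=cv2.Sobel(g,6,1,0); gy=cv2.Sobel(g,6,0,1); m=np.sqrt(gx**2+gy**2).sum(2).astype(np.float32)
    best=[]
    a=np.linspace(0,6.283,72,endpoint=False)
    for dx in np.arange(-8,8.1,.5):
        for dy in np.arange(-8,8.1,.5):
            c=np.array(guess)+[dx/1e3,dy/1e3]; s=0
            for rr in r if hasattr(r,'__len__') else [r]:
                uv=proj('wrist',np.c_[c[0]+rr*np.cos(a),c[1]+rr*np.sin(a),np.full(72,z)]).astype(np.float32)
                s+=cv2.remap(m,uv[:,0][None]-.5*0,uv[:,1][None],cv2.INTER_LINEAR).mean()
            best.append((s,*np.round(c,4)))
    best.sort(reverse=True); return best[:3]
E
python3 - <<'E'
from h import *
o=st(); snap('wrist','w4.png'); lm('wrist',['jar0'])
print(rimfit('w4.png',(.653,-.270),r=(.017,.022)))
E
```

```text
t 11.05 p [ 0.6525 -0.2696  0.2714] w 0.0849
[[ 0.136  0.991 -0.001]
 [ 0.991 -0.136  0.001]
 [ 0.    -0.001 -1.   ]]
wrist jar0 [ 0.6518 -0.2699  0.0039] 0.95
wrist jar0 [ 0.3964 -0.3694 -0.0023] 0.54
[(np.float32(497.642), np.float64(0.6525), np.float64(-0.2715)), (np.float32(490.55017), np.float64(0.6525), np.float64(-0.272)), (np.float32(487.81335), np.float64(0.653), np.float64(-0.2715))]
```

drive_tool(rows="0 0 0 -0.14 0 3.7 8.5; 0 0 0 0 0 3.8 8.5; 0 0 0 0 0 3.8 8.5; 0 0 0 0 0 3.7 8.5; 0 0 0 0 0 0 8.5; 0 0 0 0 0 0 3.5; 0 0 0 0 0 0 3.5; 0 0 0 0 0 0 3.5; 0 0 0 0 0 0 3.5; 0 0 0 0 0 0 3.5; 0 0 0 0 0 0 3.5; 0 0 0 0 0 0 3.5")

```text
time_s: 12.35
eef_pos: [0.6532, -0.272, 0.125]
ee_rot: [[0.137, 0.991, 0.003], [0.991, -0.137, -0.001], [-0.001, 0.004, -1.0]]
wrist_force: [-2.0, 1.6, 10.3]
width: 0.0428
grasp_force: 60.4
```

Run:
```python
from h import *
o=st(); print(o['grasp_force'],o['wrist_force'])
p=np.array(o['eef_pos'])
plan([(*p[:2],.30,H),(*cw(0,.07),.31,H)],3.5)
```

```text
t 12.35 p [ 0.6532 -0.272   0.125 ] w 0.0428
[[ 0.137  0.991  0.003]
 [ 0.991 -0.137 -0.001]
 [-0.001  0.004 -1.   ]]
60.372230261564255 [-2.04746924  1.6173313  10.30625814]
(np.float64(0.6531516838223889), np.float64(-0.27201127275160863), 0.3, -8.15) 5
0.01 0 0.01 0 0.01 -3.5 3.5; 0.01 0 0.01 0 0.01 -3.5 3.5; 0.01 0 0.01 0 0.01 -3.5 3.5; 0.01 0 0.01 0 0.01 -3.5 3.5; 0.01 0 0.01 0 0 -3.5 3.5
(np.float64(0.6516), np.float64(0.1255), 0.31, -8.15) 10
0 0 0 3.93 -0.58 -0.1 3.5; 0 0 0 3.93 -0.58 -0.1 3.5; 0 0 0 3.93 -0.58 -0.1 3.5; 0 0 0 3.93 -0.58 -0.1 3.5; 0 0 0 3.93 -0.58 -0.1 3.5; 0 0 0 3.93 -0.58 -0.1 3.5; 0 0 0 3.93 -0.58 -0.1 3.5; 0 0 0 3.93 -0.58 -0.1 3.5; 0 0 0 3.93 -0.58 -0.1 3.5; 0 0 0 3.93 -0.58 -0.1 3.5
```

drive_tool(rows="0 0 0 0 0 -1.5 3.5; 0 0 0 0 0 -3.5 3.5; 0 0 0 0 0 -3.5 3.5; 0 0 0 0 0 -4 3.5; 0 0 0 0 0 -4 3.5; 0 0 0 0 0 -2.5 3.5; 0 0 0 3.9 -0.58 0 3.5; 0 0 0 3.9 -0.58 0 3.5; 0 0 0 3.9 -0.58 0 3.5; 0 0 0 3.9 -0.58 0 3.5; 0 0 0 3.9 -0.58 0 3.5; 0 0 0 3.9 -0.58 0 3.5")

```text
time_s: 13.55
eef_pos: [0.6494, -0.0336, 0.3138]
ee_rot: [[0.137, 0.991, 0.002], [0.991, -0.137, -0.0], [0.0, 0.002, -1.0]]
wrist_force: [0.3, 0.8, -2.5]
width: 0.0422
grasp_force: 61.4
```

drive_tool(rows="0 0 0 3.9 -0.58 0 3.5; 0 0 0 3.9 -0.58 0 3.5; 0 0 0 3.9 -0.58 0 3.5; 0 0 0 3.9 -0.58 0 3.5; 0 0 0 0 0 0 3.5; 0 0 0 0 0 0 3.5; 0 0 0 0 0 0 3.5")

```text
time_s: 14.25
eef_pos: [0.6482, 0.1218, 0.3128]
ee_rot: [[0.137, 0.991, 0.001], [0.991, -0.137, -0.0], [-0.0, 0.001, -1.0]]
wrist_force: [0.2, -0.7, -1.7]
width: 0.0425
grasp_force: 61.4
```

Run:
```python
from h import *
o=st(); print(o['grasp_force'],o['wrist_force'])
plan([(*cw(0,.07),.24,H),(*cw(0,.07),.134,H)],3.5)
```

```text
t 14.25 p [0.6482 0.1218 0.3128] w 0.0425
[[ 0.137  0.991  0.001]
 [ 0.991 -0.137 -0.   ]
 [-0.     0.001 -1.   ]]
61.403277553617954 [ 0.16995409 -0.68656225 -1.69642852]
(np.float64(0.6516), np.float64(0.1255), 0.24, -8.15) 2
0 0 0.02 0.21 0.14 3.64 3.5; 0 0 0.02 0.21 0.14 3.64 3.5
(np.float64(0.6516), np.float64(0.1255), 0.134, -8.15) 3
0 0 0 0 0 3.53 3.5; 0 0 0 0 0 3.53 3.5; 0 0 0 0 0 3.53 3.5
```

drive_tool(rows="0 0 0 0.42 0.28 3.6 3.5; 0 0 0 0 0 3.6 3.5; 0 0 0 0 0 3.6 3.5; 0 0 0 0 0 0 3.5; 0 0 0 0 0 0 3.5; 0 0 0 0 0 3 3.5; 0 0 0 0 0 2 3.5; 0 0 0 0 0 1.9 3.5; 0 0 0 0 0 0 3.5; 0 0 0 0 0 0 3.5")

```text
time_s: 15.25
eef_pos: [0.6525, 0.1262, 0.1375]
ee_rot: [[0.137, 0.991, 0.002], [0.991, -0.137, 0.0], [0.001, 0.002, -1.0]]
wrist_force: [0.0, -0.6, -1.5]
width: 0.0422
grasp_force: 61.6
```

drive_tool(rows="0 0 0 0 0 0.5 3.5; 0 0 0 0 0 0 3.5; 0 0 0 0 0 0 5.4; 0 0 0 0 0 0 5.4; 0 0 0 0 0 0 5.4; 0 0 0 0 0 0 5.4; 0 0 0 0 0 -1 5.4; 0 0 0 0 0 -3 5.4; 0 0 0 0 0 -4 5.4; 0 0 0 0 0 -4 5.4; 0 0 0 0 0 -4 5.4; 0 0 0 0 0 0 5.4")

```text
time_s: 16.45
eef_pos: [0.6525, 0.1265, 0.2976]
ee_rot: [[0.137, 0.991, 0.009], [0.991, -0.137, 0.001], [0.003, 0.009, -1.0]]
wrist_force: [0.0, 0.3, 1.3]
width: 0.0544
grasp_force: 0.0
```

Run:
```python
from h import *
o=st(); print(o['wrist_force'])
for c in ('wrist','scene','top'):
    bot.grab_frame(c); lm(c,['jar0','stopper0'])
plan([(0.55,-.10,.34,-30),(0.41,-.24,.34,-60)],7)
```

```text
t 16.45 p [0.6525 0.1265 0.2976] w 0.0544
[[ 0.137  0.991  0.009]
 [ 0.991 -0.137  0.001]
 [ 0.003  0.009 -1.   ]]
[0.04861327 0.26965691 1.3135792 ]
wrist jar0 [ 0.6314 -0.0133  0.0034] 0.85
wrist stopper0 [ 0.6342 -0.0121  0.0485] 0.29
scene jar0 [ 0.6311 -0.0145  0.0074] 0.86
scene jar0 [0.6549 0.1295 0.0054] 0.78
scene stopper0 [ 3.955e-01 -3.634e-01 -1.000e-04] 0.91
scene stopper0 [ 0.3914 -0.1909 -0.0015] 0.73
scene stopper0 [ 5.415e-01 -2.394e-01 -2.000e-04] 0.65
scene stopper0 [ 0.42   -0.2654 -0.0021] 0.58
top jar0 [ 0.629  -0.0117  0.0115] 0.77
top jar0 [0.6495 0.126  0.0072] 0.56
top stopper0 [ 4.172e-01 -2.655e-01  3.000e-04] 0.57
top stopper0 [ 0.3954 -0.3661 -0.0024] 0.46
top stopper0 [ 3.943e-01 -1.948e-01  1.000e-04] 0.45
(0.55, -0.1, 0.34, -30) 7
0 0 0.53 -3.4 -0.99 -0.72 7; 0 0 0.53 -3.45 -0.81 -0.73 7; 0 0 0.53 -3.49 -0.61 -0.73 7; 0 0 0.53 -3.52 -0.42 -0.73 7; 0 0 0.53 -3.54 -0.23 -0.73 7; 0 0 0.53 -3.54 -0.03 -0.73 7; 0 0 0.53 -3.54 0.17 -0.73 7
(0.41, -0.24, 0.34, -60) 6
0 0 0.83 -3.19 -0.85 0 7; 0 0 0.83 -3.25 -0.57 0 7; 0 0 0.83 -3.29 -0.29 0 7; 0 0 0.83 -3.3 0 0 7; 0 0 0.83 -3.29 0.29 0 7; 0 0 0.83 -3.25 0.57 0 7
```

Run:
```python
from h import *
plan([(0.3907,-.1925,.26,10)],6)
```

```text
(0.3907, -0.1925, 0.26, 10) 11
0 0 -0.27 -3.2 -1.95 0.27 6; 0 0 -0.27 -3.14 -2.04 0.27 6; 0 0 -0.27 -3.08 -2.13 0.27 6; 0 0 -0.27 -3.02 -2.22 0.27 6; 0 0 -0.27 -2.95 -2.3 0.27 6; 0 0 -0.27 -2.89 -2.38 0.27 6; 0 0 -0.27 -2.82 -2.46 0.27 6; 0 0 -0.27 -2.75 -2.54 0.27 6; 0 0 -0.27 -2.67 -2.62 0.27 6; 0 0 -0.27 -2.6 -2.7 0.27 6; 0 0 -0.27 -2.52 -2.77 0.26 6
```

drive_tool(rows="0 0 -0.27 -3.2 -1.95 0 6; 0 0 -0.27 -3.15 -2.05 0 6; 0 0 -0.27 -3.1 -2.15 0 6; 0 0 -0.27 -3 -2.2 0.3 6; 0 0 -0.27 -2.95 -2.3 0.3 6; 0 0 -0.27 -2.9 -2.4 0.3 6; 0 0 -0.27 -2.8 -2.45 0.3 6; 0 0 -0.27 -2.75 -2.55 0.3 6; 0 0 -0.27 -2.7 -2.6 0.3 6; 0 0 -0.27 -2.6 -2.7 0.5 6; 0 0 -0.27 -2.5 -2.8 0.5 6; 0 0 0 0 0 0 6")

```text
time_s: 18.1
eef_pos: [0.3882, -0.1947, 0.2612]
ee_rot: [[-0.17, 0.985, -0.001], [0.985, 0.17, -0.0], [-0.0, -0.001, -1.0]]
wrist_force: [-0.2, 0.8, 0.6]
width: 0.0599
grasp_force: 0.0
```

drive_tool(rows="0 0 0 0 0 0 6; 0 0 0 0 0 0 6; 0 0 0 0 0 0 6")

```text
time_s: 18.4
eef_pos: [0.3909, -0.1919, 0.262]
ee_rot: [[-0.174, 0.985, 0.0], [0.985, 0.174, 0.0], [0.0, 0.0, -1.0]]
wrist_force: [0.1, 0.8, -0.2]
width: 0.0599
grasp_force: 0.0
```

Run:
```python
from h import *
o=st(); snap('wrist','w5.png'); lm('wrist',['stopper0'])
print(rimfit('w5.png',(.3907,-.1925),z=.066,r=.019)); print(rimfit('w5.png',(.4165,-.266),z=.066,r=.019))
plan([(0.3907,-.1925,.109,10)],6)
```

```text
t 18.4 p [ 0.3909 -0.1919  0.262 ] w 0.0599
[[-0.174  0.985  0.   ]
 [ 0.985  0.174  0.   ]
 [ 0.     0.    -1.   ]]
wrist stopper0 [ 0.3954 -0.3693 -0.0023] 0.89
wrist stopper0 [ 0.417  -0.2658 -0.004 ] 0.83
[(np.float32(362.95026), np.float64(0.3897), np.float64(-0.1905)), (np.float32(362.3462), np.float64(0.3897), np.float64(-0.191)), (np.float32(355.6945), np.float64(0.3892), np.float64(-0.1905))]
[(np.float32(534.2981), np.float64(0.417), np.float64(-0.265)), (np.float32(532.824), np.float64(0.417), np.float64(-0.2655)), (np.float32(530.90985), np.float64(0.4165), np.float64(-0.265))]
(0.3907, -0.1925, 0.109, 10) 4
0 0 0 -0.01 0 3.82 6; 0 0 0 -0.01 0 3.82 6; 0 0 0 -0.01 0 3.82 6; 0 0 0 -0.01 -0.01 3.82 6
```

View pics/w5.png

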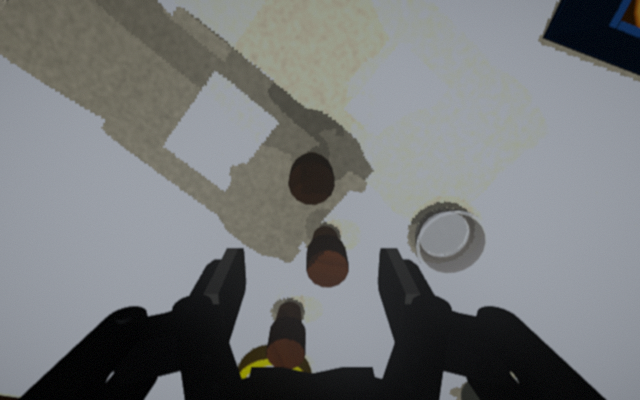

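The stopper's head at (311,178) is nearly under the tool (fit: 0.390, −0.191). The next stopper is at (327,265).

drive_tool(rows="0 0 0 0.1 -0.07 3.8 6; 0 0 0 0 0 3.8 6; 0 0 0 0 0 3.8 6; 0 0 0 0 0 3.9 6; 0 0 0 0 0 0 6; 0 0 0 0 0 0 2.5; 0 0 0 0 0 0 2.5; 0 0 0 0 0 0 2.5; 0 0 0 0 0 0 2.5; 0 0 0 0 0 0 2.5; 0 0 0 0 0 0 2.5; 0 0 0 0 0 0 2.5")

```text
time_s: 19.7
eef_pos: [0.3904, -0.1921, 0.1112]
ee_rot: [[-0.173, 0.985, 0.003], [0.985, 0.173, -0.002], [-0.002, 0.003, -1.0]]
wrist_force: [-0.1, 0.5, 8.3]
width: 0.036
grasp_force: 60.8
```

Run:
```python
from h import *
o=st(); print(o['grasp_force'],o['wrist_force'])
p=np.array(o['eef_pos'])
plan([(*p[:2],.25,10),(*cw(0,-.07),.27,10)],2.5)
```

```text
t 19.7 p [ 0.3904 -0.1921  0.1112] w 0.036
[[-0.173  0.985  0.003]
 [ 0.985  0.173 -0.002]
 [-0.002  0.003 -1.   ]]
60.81651925574988 [-0.1387818   0.54965694  8.26586062]
(np.float64(0.3903987344507329), np.float64(-0.19214267803001184), 0.25, 10) 4
0.01 0.01 0 -0.01 0.01 -3.47 2.5; 0.01 0.01 0 -0.01 0.01 -3.47 2.5; 0.01 0.01 0 0 0 -3.47 2.5; 0.01 0.01 0 0 0 -3.47 2.5
(np.float64(0.6318), np.float64(-0.0131), 0.27, 10) 8
0 0 0 1.68 3.36 -0.25 2.5; 0 0 0 1.68 3.36 -0.25 2.5; 0 0 0 1.68 3.36 -0.25 2.5; 0 0 0 1.68 3.36 -0.25 2.5; 0 0 0 1.68 3.36 -0.25 2.5; 0 0 0 1.68 3.36 -0.25 2.5; 0 0 0 1.68 3.36 -0.25 2.5; 0 0 0 1.68 3.36 -0.25 2.5
```

drive_tool(rows="0 0 0 0 0 -3 2.5; 0 0 0 0 0 -4 2.5; 0 0 0 0 0 -4 2.5; 0 0 0 1.7 3.35 -4 2.5; 0 0 0 1.7 3.35 -1 2.5; 0 0 0 1.7 3.35 0 2.5; 0 0 0 1.7 3.35 0 2.5; 0 0 0 1.7 3.35 0 2.5; 0 0 0 1.7 3.35 0 2.5; 0 0 0 1.7 3.35 0 2.5; 0 0 0 1.6 3.35 0 2.5; 0 0 0 0 0 0 2.5")

```text
time_s: 20.9
eef_pos: [0.6297, -0.0121, 0.2658]
ee_rot: [[-0.175, 0.985, 0.001], [0.985, 0.175, 0.001], [0.0, 0.001, -1.0]]
wrist_force: [0.1, -0.2, -0.5]
width: 0.0369
grasp_force: 60.3
```

drive_tool(rows="0 0 0 0 0 0 2.5; 0 0 0 0 0 0 2.5; 0 0 0 0 0 0 2.5")

```text
time_s: 21.2
eef_pos: [0.6269, -0.015, 0.2661]
ee_rot: [[-0.172, 0.985, 0.001], [0.985, 0.172, -0.0], [-0.0, 0.001, -1.0]]
wrist_force: [-0.8, -0.8, 0.1]
width: 0.0362
grasp_force: 60.3
```

Run:
```python
from h import *
o=st(); snap('wrist','w6.png'); lm('wrist',['jar0','stopper0','jar0_seat'])
for r in (.022,.017,(.017,.022)): print(rimfit('w6.png',cw(0,-.07),z=.082,r=r)[0])
print(rimfit('w6.png',o['eef_pos'][:2],z=o['eef_pos'][2]-.111+.066,r=.019)[0])
for r in (.022,.017,(.017,.022)): print(rimfit('w6.png',cw(0,.07),z=.082,r=r)[0])
im=cv2.imread('pics/w6.png'); u=proj('wrist',[[*cw(0,-.07),.082]])[0].astype(int); print(u)
c=im[u[1]-90:u[1]+70,u[0]-100:u[0]+100]; cv2.imwrite('pics/w6c.png',cv2.resize(c,None,fx=3,fy=3))
plan([(*cw(0,-.07),.20,10)],2.5)
```

```text
t 21.2 p [ 0.6269 -0.015   0.2661] w 0.0362
[[-0.172  0.985  0.001]
 [ 0.985  0.172 -0.   ]
 [-0.     0.001 -1.   ]]
wrist jar0 [ 0.6316 -0.0114  0.0027] 0.91
wrist jar0 [0.6505 0.1266 0.0059] 0.72
wrist stopper0 [ 0.4148 -0.2646 -0.0029] 0.8
wrist stopper0 [ 0.6228 -0.0132  0.1548] 0.63
wrist jar0_seat [0.6483 0.1276 0.0093] 0.7
(np.float32(390.72614), np.float64(0.6313), np.float64(-0.0121))
(np.float32(328.65405), np.float64(0.6313), np.float64(-0.0116))Traceback (most recent call last):
  File "<stdin>", line 3, in <module>
  File "h.py", line 46, in rimfit
    uv=proj('wrist',np.c_[c[0]+rr*np.cos(a),c[1]+rr*np.sin(a),np.full(72,z)]).astype(np.float32)
       ~~~~^^^^^^^^^^^^^^^^^^^^^^^^^^^^^^^^^^^^^^^^^^^^^^^^^^^^^^^^^^^^^^^^^^
  File "h.py", line 26, in proj
    p=bot.camera_params(cam); q=np.array(p['attitude']).T@(np.atleast_2d(P)-p['xyz']).T; u=np.array(p['intrinsics'])@q; return (u[:2]/u[2]).T
ValueError: time passes only in moves, steps and waits
```

```bash
python3 - <<'E'
s=open('h.py').read()
s=s.replace("def proj(cam,P):\n    p=bot.camera_params(cam);","_pc={}\ndef proj(cam,P):\n    p=_pc.get(cam) or _pc.setdefault(cam,bot.camera_params(cam));")
open('h.py','w').write(s)
E
python3 - <<'E'
from h import *
o=st()
print(rimfit('w6.png',o['eef_pos'][:2],z=o['eef_pos'][2]-.111+.066,r=.019)[0])
for r in (.022,.017,(.017,.022)): print(rimfit('w6.png',cw(0,.07),z=.082,r=r)[0])
im=cv2.imread('pics/w6.png'); u=proj('wrist',[[*cw(0,-.07),.082]])[0].astype(int); print(u)
plan([(.6313,-.0120,.20,10)],2.5)
E
```

```text
t 21.4 p [ 0.6271 -0.0148  0.2657] w 0.0364
[[-0.172  0.985  0.001]
 [ 0.985  0.172 -0.   ]
 [-0.     0.001 -1.   ]]
(np.float32(456.04456), np.float64(0.6261), np.float64(-0.0128))
(np.float32(211.67491), np.float64(0.6506), np.float64(0.118))
(np.float32(235.88054), np.float64(0.6456), np.float64(0.1175))
(np.float32(360.75635), np.float64(0.6496), np.float64(0.1215))
[318 186]
(0.6313, -0.012, 0.2, 10) 2
0 0 -0.01 0.1 0.23 3.29 2.5; 0 0 -0.01 0.1 0.23 3.29 2.5
```

drive_tool(rows="0 0 0 0.04 0.5 2 2.5; 0 0 0 0 0 3 2.5; 0 0 0 0 0 2 2.5; 0 0 0 0 0 0 2.5; 0 0 0 0 0 0 2.5")

```text
time_s: 21.9
eef_pos: [0.6323, -0.0133, 0.196]
ee_rot: [[-0.173, 0.985, 0.0], [0.985, 0.173, -0.0], [-0.0, 0.0, -1.0]]
wrist_force: [0.4, -0.3, -0.2]
width: 0.0363
grasp_force: 60.3
```

drive_tool(rows="0 0 0 0 0 1 2.5; 0 0 0 0 0 1 2.5; 0 0 0 0 0 0.7 2.5; 0 0 0 0 0 0.4 2.5; 0 0 0 0 0 0.3 2.5; 0 0 0 0 0 0 2.5; 0 0 0 0 0 0 2.5")

```text
time_s: 22.6
eef_pos: [0.6324, -0.0131, 0.1615]
ee_rot: [[-0.173, 0.985, 0.0], [0.985, 0.173, -0.0], [-0.0, 0.0, -1.0]]
wrist_force: [-0.7, 0.5, -0.2]
width: 0.036
grasp_force: 60.4
```

drive_tool(rows="0 0 0 0 0 0.15 2.5; 0 0 0 0 0 0.1 2.5; 0 0 0 0 0 0 2.5; 0 0 0 0 0 0 5.2; 0 0 0 0 0 0 5.2; 0 0 0 0 0 0 5.2; 0 0 0 0 0 0 5.2; 0 0 0 0 0 -2 5.2; 0 0 0 0 0 -4 5.2; 0 0 0 0 0 -4 5.2; 0 0 0 0 0 0 5.2")

```text
time_s: 23.7
eef_pos: [0.6335, -0.0132, 0.2651]
ee_rot: [[-0.173, 0.985, 0.008], [0.985, 0.173, -0.0], [-0.002, 0.008, -1.0]]
wrist_force: [0.4, 0.5, 0.3]
width: 0.0518
grasp_force: 0.0
```

Run:
```python
from h import *
o=st(); print(o['wrist_force'])
for c in('wrist','scene','top'): bot.grab_frame(c); lm(c,['stopper0','jar0'])
plan([(0.417,-.2655,.26,10)],6)
```

```text
t 23.7 p [ 0.6335 -0.0132  0.2651] w 0.0518
[[-0.173  0.985  0.008]
 [ 0.985  0.173 -0.   ]
 [-0.002  0.008 -1.   ]]
[0.35538411 0.542366   0.34597916]
wrist stopper0 [ 0.6304 -0.0132  0.051 ] 0.86
wrist stopper0 [ 0.415  -0.2659 -0.0018] 0.64
wrist jar0 [ 0.6301 -0.0123  0.0025] 0.63
wrist jar0 [0.6479 0.1276 0.0052] 0.58
scene stopper0 [ 0.6317 -0.0092  0.0503] 0.75
scene stopper0 [ 0.419  -0.2641 -0.0011] 0.62
scene stopper0 [ 0.3945 -0.3649  0.0007] 0.53
scene jar0 [0.6517 0.1304 0.0061] 0.64
scene jar0 [ 0.6342 -0.0138  0.0066] 0.59
top stopper0 [ 0.6339 -0.0172  0.0524] 0.58
top stopper0 [ 0.4154 -0.2624  0.0022] 0.51
top stopper0 [0.5148 0.0726 0.1867] 0.46
top stopper0 [ 3.969e-01 -3.650e-01 -3.000e-04] 0.42
top jar0 [0.6537 0.1272 0.0037] 0.73
(0.417, -0.2655, 0.26, 10) 9
0 0 0 -2.35 -2.84 -0.02 6; 0 0 0 -2.35 -2.84 -0.02 6; 0 0 0 -2.35 -2.84 -0.02 6; 0 0 0 -2.35 -2.84 -0.02 6; 0 0 0 -2.35 -2.84 -0.02 6; 0 0 0 -2.35 -2.84 -0.02 6; 0 0 0 -2.35 -2.84 -0.02 6; 0 0 0 -2.35 -2.84 -0.02 6; 0 0 0 -2.35 -2.84 -0.02 6
```

Stopper at z 0.050: home. Next stopper.

drive_tool(rows="0 0 0 -2.35 -2.84 -0.2 6; 0 0 0 -2.35 -2.84 0 6; 0 0 0 -2.35 -2.84 0 6; 0 0 0 -2.35 -2.84 0 6; 0 0 0 -2.35 -2.84 0 6; 0 0 0 -2.35 -2.84 0 6; 0 0 0 -2.35 -2.84 0 6; 0 0 0 -2.35 -2.84 0 6; 0 0 0 -2.35 -2.84 0 6; 0 0 0 0 0 0 6; 0 0 0 0 0 0 6; 0 0 0 0 0 0 6")

```text
time_s: 25.35
eef_pos: [0.4175, -0.2652, 0.2607]
ee_rot: [[-0.173, 0.985, -0.0], [0.985, 0.173, 0.0], [0.0, 0.0, -1.0]]
wrist_force: [-0.8, 0.1, 0.9]
width: 0.0596
grasp_force: 0.0
```

Run:
```python
from h import *
o=st(); snap('wrist','w7.png'); lm('wrist',['stopper0'])
g=rimfit('w7.png',(.417,-.2655),z=.066,r=.019); print(g)
plan([(*g[0][1:],.109,10)],6)
```

```text
t 25.35 p [ 0.4175 -0.2652  0.2607] w 0.0596
[[-0.173  0.985 -0.   ]
 [ 0.985  0.173  0.   ]
 [ 0.     0.    -1.   ]]
wrist stopper0 [ 0.3924 -0.3677 -0.0034] 0.98
wrist stopper0 [ 0.4128 -0.2722  0.0017] 0.85
[(np.float32(352.19156), np.float64(0.4175), np.float64(-0.265)), (np.float32(350.6386), np.float64(0.417), np.float64(-0.265)), (np.float32(350.22083), np.float64(0.4175), np.float64(-0.2655))]
(np.float64(0.4175), np.float64(-0.265), 0.109, 10) 4
0 0 0 0 0 3.79 6; 0 0 0 0 0 3.79 6; 0 0 0 0 0 3.79 6; 0 0 0 0 0 3.79 6
```

drive_tool(rows="0 0 0 0.05 0 3.8 6; 0 0 0 0 0 3.8 6; 0 0 0 0 0 3.8 6; 0 0 0 0 0 3.8 6; 0 0 0 0 0 0 6; 0 0 0 0 0 0 2.5; 0 0 0 0 0 0 2.5; 0 0 0 0 0 0 2.5; 0 0 0 0 0 0 2.5; 0 0 0 0 0 0 2.5; 0 0 0 0 0 0 2.5; 0 0 0 0 0 0 2.5")

```text
time_s: 26.65
eef_pos: [0.4179, -0.2656, 0.1112]
ee_rot: [[-0.173, 0.985, 0.003], [0.985, 0.173, -0.002], [-0.002, 0.003, -1.0]]
wrist_force: [-0.0, 0.8, 7.6]
width: 0.0362
grasp_force: 60.8
```

Run:
```python
from h import *
o=st(); print(o['grasp_force'],o['wrist_force'])
p=np.array(o['eef_pos'])
plan([(.6515,.126,p[2],-8)],2.5,step=4.2)
```

```text
t 26.65 p [ 0.4179 -0.2656  0.1112] w 0.0362
[[-0.173  0.985  0.003]
 [ 0.985  0.173 -0.002]
 [-0.002  0.003 -1.   ]]
60.80138191537117 [-0.04824317  0.77981185  7.63399049]
(0.6515, 0.126, np.float64(0.11116172970050596), -8) 11
0 0 0.27 3.14 2.71 0 2.5; 0 0 0.27 3.22 2.62 0 2.5; 0 0 0.27 3.29 2.52 0 2.5; 0 0 0.27 3.36 2.43 0 2.5; 0 0 0.27 3.43 2.33 0 2.5; 0 0 0.27 3.49 2.23 0 2.5; 0 0 0.27 3.55 2.13 0 2.5; 0 0 0.27 3.61 2.03 0 2.5; 0 0 0.27 3.67 1.93 0 2.5; 0 0 0.27 3.72 1.82 0 2.5; 0 0 0.27 3.77 1.72 0 2.5
```

drive_tool(rows="0 0 0 0 0 -3 2.5; 0 0 0 0 0 -4 2.5; 0 0 0 0 0 -4 2.5; 0 0 0 0 0 -4 2.5; 0 0 0 0 0 -3 2.5")

```text
time_s: 27.15
eef_pos: [0.417, -0.2651, 0.293]
ee_rot: [[-0.173, 0.985, 0.003], [0.985, 0.173, -0.002], [-0.003, 0.003, -1.0]]
wrist_force: [1.1, 0.1, -0.6]
width: 0.036
grasp_force: 60.1
```

drive_tool(rows="0 0 0.27 3.15 2.7 0 2.5; 0 0 0.27 3.2 2.6 0 2.5; 0 0 0.27 3.3 2.5 0 2.5; 0 0 0.27 3.35 2.45 0 2.5; 0 0 0.27 3.45 2.35 0 2.5; 0 0 0.27 3.5 2.25 0 2.5; 0 0 0.27 3.55 2.15 0 2.5; 0 0 0.27 3.6 2.05 0 2.5; 0 0 0.27 3.65 1.95 0 2.5; 0 0 0.27 3.7 1.8 0 2.5; 0 0 0.27 3.8 1.7 0 2.5; 0 0 0 0 0 0 2.5")

```text
time_s: 28.35
eef_pos: [0.6517, 0.1303, 0.2892]
ee_rot: [[0.135, 0.991, 0.001], [0.991, -0.135, 0.001], [0.001, 0.0, -1.0]]
wrist_force: [0.6, 0.2, -1.8]
width: 0.036
grasp_force: 60.2
```

drive_tool(rows="0 0 0 0 0 0 2.5; 0 0 0 0 0 0 2.5; 0 0 0 0 0 0 2.5")

```text
time_s: 28.65
eef_pos: [0.6501, 0.1257, 0.2896]
ee_rot: [[0.138, 0.99, 0.001], [0.99, -0.138, 0.0], [0.0, 0.001, -1.0]]
wrist_force: [0.7, 0.4, -0.5]
width: 0.0361
grasp_force: 60.2
```

Run:
```python
from h import *
o=st(); snap('wrist','w8.png'); lm('wrist',['jar0','stopper0'])
print(rimfit('w8.png',o['eef_pos'][:2],z=o['eef_pos'][2]-.111+.066,r=.019)[0])
for r in (.022,.017,(.017,.022)): print(rimfit('w8.png',(.651,.1265),z=.082,r=r)[0])
plan([(.6515,.126,.2,-8)],2.5,step=4.2)
```

```text
t 28.65 p [0.6501 0.1257 0.2896] w 0.0361
[[ 0.138  0.99   0.001]
 [ 0.99  -0.138  0.   ]
 [ 0.     0.001 -1.   ]]
wrist stopper0 [0.6463 0.1268 0.1761] 0.77
(np.float32(114.50382), np.float64(0.6496), np.float64(0.1177))
(np.float32(475.9496), np.float64(0.651), np.float64(0.127))
(np.float32(366.95047), np.float64(0.651), np.float64(0.127))
(np.float32(842.9), np.float64(0.651), np.float64(0.127))
(0.6515, 0.126, 0.2, -8) 3
0 0 0 0.01 0.04 2.98 2.5; 0 0 0 0.01 0.04 2.98 2.5; 0 0 0 0.01 0.04 2.98 2.5
```

View pics/w8.png

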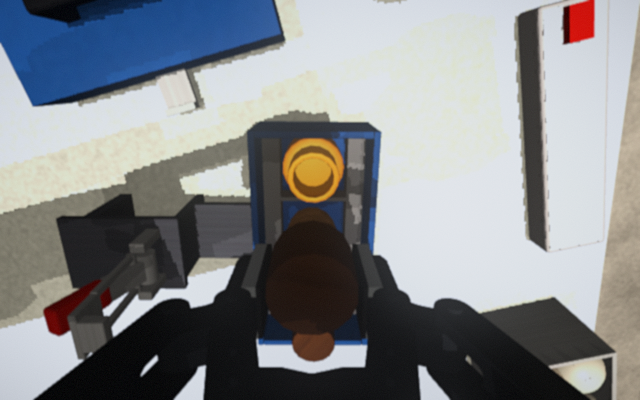

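drive_tool(rows="0 0 0 0.09 0.08 3 2.5; 0 0 0 0 0 4 2.5; 0 0 0 0 0 2 2.5; 0 0 0 0 0 0.4 2.5; 0 0 0 0 0 0 2.5; 0 0 0 0 0 1 2.5; 0 0 0 0 0 1 2.5; 0 0 0 0 0 0.7 2.5; 0 0 0 0 0 0.4 2.5; 0 0 0 0 0 0.3 2.5; 0 0 0 0 0 0 2.5; 0 0 0 0 0 0 2.5")

```text
time_s: 30.0
eef_pos: [0.6515, 0.1275, 0.1612]
ee_rot: [[0.137, 0.991, 0.001], [0.991, -0.137, 0.0], [0.0, 0.001, -1.0]]
wrist_force: [-0.3, -0.2, 0.6]
width: 0.0361
grasp_force: 60.3
```

drive_tool(rows="0 0 0 0 0 0.15 2.5; 0 0 0 0 0 0.1 2.5; 0 0 0 0 0 0 2.5; 0 0 0 0 0 0 5.2; 0 0 0 0 0 0 5.2; 0 0 0 0 0 0 5.2; 0 0 0 0 0 0 5.2; 0 0 0 0 0 -2 5.2; 0 0 0 0 0 -4 5.2; 0 0 0 0 0 -4 5.2; 0 0 0 0 0 -3 5.2; 0 0 0 0 0 0 5.2")

```text
time_s: 31.2
eef_pos: [0.6521, 0.1276, 0.2936]
ee_rot: [[0.137, 0.991, 0.007], [0.991, -0.137, 0.001], [0.002, 0.006, -1.0]]
wrist_force: [-0.6, 0.4, 0.9]
width: 0.0522
grasp_force: 0.0
```

Run:
```python
from h import *
o=st(); print(o['wrist_force'])
for c in('wrist','scene','top'): bot.grab_frame(c); lm(c,['stopper0','jar0','lid_handle','lid','keeper','lever_tip','claw_end','claw_tooth'],n=3)
plan([(0.60,.24,.36,40),(0.5255,.285,.30,98.5)],7)
```

```text
t 31.2 p [0.6521 0.1276 0.2936] w 0.0522
[[ 0.137  0.991  0.007]
 [ 0.991 -0.137  0.001]
 [ 0.002  0.006 -1.   ]]
[-0.57872253  0.40786323  0.85904344]
wrist stopper0 [0.6493 0.1255 0.0515] 0.72
wrist stopper0 [ 0.6295 -0.0131  0.0515] 0.66
wrist jar0 [ 0.6324 -0.0115  0.0016] 0.85
wrist jar0 [0.6495 0.1243 0.0094] 0.55
wrist jar0 [0.6422 0.0546 0.0008] 0.54
wrist lid [0.5267 0.286  0.0132] 0.7
wrist keeper [0.5355 0.2024 0.0282] 0.74
wrist lever_tip [0.4797 0.0742 0.168 ] 0.57
wrist claw_end [0.6494 0.1249 0.0502] 0.66
wrist claw_end [0.5029 0.071  0.1759] 0.59
wrist claw_tooth [0.5191 0.076  0.1858] 0.8
scene stopper0 [ 0.6337 -0.0094  0.0513] 0.79
scene stopper0 [ 0.3971 -0.3663  0.0007] 0.63
scene stopper0 [0.6513 0.128  0.0453] 0.45
scene jar0 [0.6593 0.1315 0.0092] 0.81
scene jar0 [ 0.6327 -0.0149  0.0085] 0.51
scene jar0 [ 0.6298 -0.0101  0.0499] 0.34
scene lid_handle [0.5267 0.2852 0.0976] 0.91
scene lid_handle [0.4976 0.0766 0.0998] 0.65
scene lid [ 0.3942 -0.3702  0.0004] 0.64
scene lid [0.5244 0.2817 0.0112] 0.56
scene keeper [0.5376 0.2005 0.026 ] 0.95
scene keeper [0.499
[... 626 characters left out ...]
tip [ 0.3903 -0.4612 -0.001 ] 0.62
top claw_end [ 0.54   -0.2398 -0.0014] 0.7
(0.6, 0.24, 0.36, 40) 9
0 0 -0.89 1.16 -0.74 -0.8 7; 0 0 -0.89 1.22 -0.63 -0.8 7; 0 0 -0.89 1.28 -0.51 -0.8 7; 0 0 -0.89 1.32 -0.39 -0.8 7; 0 0 -0.89 1.35 -0.26 -0.8 7; 0 0 -0.89 1.37 -0.14 -0.8 7; 0 0 -0.89 1.37 -0.01 -0.8 7; 0 0 -0.89 1.37 0.12 -0.8 7; 0 0 -0.89 1.35 0.24 -0.8 7
(0.5255, 0.285, 0.3, 98.5) 11
0 0 -0.89 0.75 -0.26 0.55 7; 0 0 -0.89 0.77 -0.19 0.55 7; 0 0 -0.89 0.78 -0.11 0.55 7; 0 0 -0.89 0.79 -0.04 0.55 7; 0 0 -0.89 0.79 0.03 0.55 7; 0 0 -0.89 0.78 0.11 0.55 7; 0 0 -0.89 0.77 0.18 0.55 7; 0 0 -0.89 0.75 0.25 0.55 7; 0 0 -0.89 0.72 0.32 0.55 7; 0 0 -0.89 0.69 0.38 0.55 7; 0 0 -0.89 0.65 0.45 0.55 7
```

drive_tool(rows="0 0 -0.9 1.2 -0.7 -0.8 6; 0 0 -0.9 1.2 -0.6 -0.8 6; 0 0 -0.9 1.3 -0.5 -0.8 6; 0 0 -0.9 1.3 -0.4 -0.8 6; 0 0 -0.9 1.35 -0.3 -0.8 6; 0 0 -0.9 1.35 -0.1 -0.8 6; 0 0 -0.9 1.35 0 -0.8 6; 0 0 -0.9 1.35 0.1 -0.8 6; 0 0 -0.9 1.35 0.2 -0.8 6; 0 0 -0.9 0.75 -0.3 0 6; 0 0 -0.9 0.8 -0.2 0.5 6; 0 0 -0.9 0.8 -0.1 0.5 6")

```text
time_s: 33.75
eef_pos: [0.5784, 0.2513, 0.3504]
ee_rot: [[-0.84, 0.542, 0.0], [0.542, 0.84, 0.0], [-0.0, 0.0, -1.0]]
wrist_force: [0.5, 0.0, -0.8]
width: 0.06
grasp_force: 0.0
```

drive_tool(rows="0 0 -0.9 0.8 0 0.5 6; 0 0 -0.9 0.8 0 0.5 6; 0 0 -0.9 0.8 0.1 0.5 6; 0 0 -0.9 0.8 0.2 0.5 6; 0 0 -0.9 0.75 0.25 0.5 6; 0 0 -0.6 0.7 0.3 0.5 6; 0 0 0 0 0 0 6; 0 0 0 0 0 0 6; 0 0 0 0 0 0 6")

```text
time_s: 34.65
eef_pos: [0.5376, 0.2748, 0.3207]
ee_rot: [[-0.999, 0.045, 0.0], [0.045, 0.999, 0.0], [-0.0, 0.0, -1.0]]
wrist_force: [-0.2, -0.3, 0.1]
width: 0.0601
grasp_force: 0.0
```

Run:
```python
from h import *
o=st(); snap('wrist','w9.png'); lm('wrist',['lid','lid_handle','keeper'],n=1)
plan([(.527,.285,.152,97)],6)
```

```text
t 34.65 p [0.5376 0.2748 0.3207] w 0.0601
[[-0.999  0.045  0.   ]
 [ 0.045  0.999  0.   ]
 [-0.     0.    -1.   ]]
wrist lid [0.5287 0.2875 0.0141] 0.76
wrist lid_handle [0.5236 0.2853 0.0986] 0.64
wrist keeper [0.5357 0.2025 0.0288] 0.89
(0.527, 0.285, 0.152, 97) 5
0 0 -0.32 0.22 0.19 3.37 6; 0 0 -0.32 0.21 0.2 3.37 6; 0 0 -0.32 0.21 0.21 3.37 6; 0 0 -0.32 0.2 0.21 3.37 6; 0 0 -0.32 0.19 0.22 3.37 6
```

View pics/w9.png

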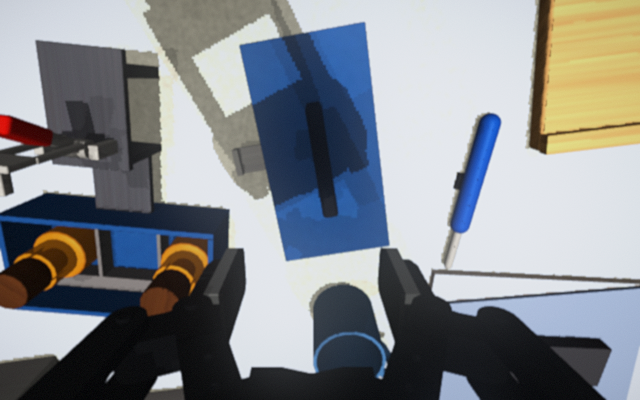

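Run:
```python
from h import *
pr=bot.camera_params('wrist')
a,b=bp('wrist',(314,103),.104,pr),bp('wrist',(331,215),.104,pr); print('handle',a,b,(a+b)/2,np.linalg.norm(a-b))
d=a-b; print('heading of bar',np.degrees(np.arctan2(d[1],d[0])))
c=[bp('wrist',u,.062,pr) for u in((240,45),(365,23),(388,245),(287,260))]; c=np.array(c); print(c,c.mean(0))
for i,j in((1,0),(2,3),(0,3),(1,2)): d=c[i]-c[j]; print(np.linalg.norm(d),np.degrees(np.arctan2(d[1],d[0])))
m=(a+b)/2
plan([(.5265,.285,.152,98)],6)
```

```text
handle [0.47533835 0.27906249] [0.57273173 0.29017849] [0.52403504 0.28462049] 0.0980256883662707
heading of bar -173.48871934104835
[[0.42573662 0.21631066]
 [0.41301454 0.32589755]
 [0.62613359 0.35095404]
 [0.63925493 0.24361501]] [0.52603492 0.28419431]
0.11032288470670243 96.62189952650932
0.10813805105985981 96.9693756296472
0.2152570477389082 -172.71266734766846
0.21458694864692246 -173.29449674057386
(0.5265, 0.285, 0.152, 98) 5
0 0 -0.35 0.23 0.19 3.37 6; 0 0 -0.35 0.22 0.2 3.37 6; 0 0 -0.35 0.21 0.21 3.37 6; 0 0 -0.35 0.21 0.22 3.37 6; 0 0 -0.35 0.2 0.22 3.37 6
```

drive_tool(rows="0 0 -0.8 0 0 2 6; 0 0 -0.75 0 0 2 6; 0 0 0 1.04 1.1 2 6; 0 0 0 0 0 3.5 6; 0 0 0 0 0 3.7 6; 0 0 0 0 0 3.7 6; 0 0 0 0 0 0 6; 0 0 0 0 0 0 6")

```text
time_s: 35.65
eef_pos: [0.5259, 0.2847, 0.1522]
ee_rot: [[-0.993, -0.119, -0.0], [-0.119, 0.993, -0.0], [0.0, -0.0, -1.0]]
wrist_force: [0.0, 0.3, 0.5]
width: 0.0601
grasp_force: 0.0
```

drive_tool(rows="0 0 0 0 0 0 0.5; 0 0 0 0 0 0 0.5; 0 0 0 0 0 0 0.5; 0 0 0 0 0 0 0.5; 0 0 0 0 0 0 0.5; 0 0 0 0 0 0 0.5; 0 0 0 0 0 0 0.5; 0 0 0 0 0 0 0.5")

```text
time_s: 36.45
eef_pos: [0.5261, 0.2847, 0.1526]
ee_rot: [[-0.993, -0.119, 0.002], [-0.119, 0.993, 0.001], [-0.002, 0.0, -1.0]]
wrist_force: [-0.6, -2.5, 7.9]
width: 0.0128
grasp_force: 60.8
```

Run:
```python
from h import *
o=st(); print(o['grasp_force'],o['wrist_force'])
```

```text
t 36.45 p [0.5261 0.2847 0.1526] w 0.0128
[[-0.993 -0.119  0.002]
 [-0.119  0.993  0.001]
 [-0.002  0.    -1.   ]]
60.825769901275635 [-0.56241998 -2.4677494   7.93938124]
```

Run:
```python
from h import *
o=bot.get_obs(); R=np.array(o['ee_rot'])
print(o['qpos'])
plan([(*C,.38,H)],.5,cur=(np.array([.526,.2847,.38]),R))
```

```text
[ 4.53462147e-01  3.14370896e-02  1.78080419e+00 -1.70773372e-04
  1.32773126e+00 -1.23642423e+00]
(np.float64(0.6417), np.float64(0.0562), 0.38, -8.15) 19
0 0 0.92 -0.46 -1.27 0 0.5; 0 0 0.92 -0.58 -1.22 0 0.5; 0 0 0.92 -0.7 -1.15 0 0.5; 0 0 0.92 -0.8 -1.08 0 0.5; 0 0 0.92 -0.9 -1 0 0.5; 0 0 0.92 -1 -0.91 0 0.5; 0 0 0.92 -1.08 -0.81 0 0.5; 0 0 0.92 -1.15 -0.7 0 0.5; 0 0 0.92 -1.21 -0.59 0 0.5; 0 0 0.92 -1.26 -0.47 0 0.5; 0 0 0.92 -1.3 -0.34 0 0.5; 0 0 0.92 -1.33 -0.22 0 0.5; 0 0 0.92 -1.35 -0.09 0 0.5; 0 0 0.92 -1.35 0.04 0 0.5; 0 0 0.92 -1.34 0.17 0 0.5; 0 0 0.92 -1.31 0.3 0 0.5; 0 0 0.92 -1.28 0.43 0 0.5; 0 0 0.92 -1.23 0.55 0 0.5; 0 0 0.92 -1.17 0.66 0 0.5
```

drive_tool(rows="0 0 0 0 0 -1 0.5; 0 0 0 0 0 -3 0.5; 0 0 0 0 0 -4 0.5; 0 0 0 0 0 -4 0.5; 0 0 0 0 0 -4 0.5; 0 0 0 0 0 -4 0.5; 0 0 0 0 0 -2.8 0.5; 0 0 0 0 0 0 0.5; 0 0 0 0 0 0 0.5; 0 0 0 0 0 0 0.5")

```text
time_s: 37.45
eef_pos: [0.5255, 0.2846, 0.3771]
ee_rot: [[-0.993, -0.119, -0.003], [-0.119, 0.993, -0.001], [0.003, -0.001, -1.0]]
wrist_force: [0.0, 1.1, -4.1]
width: 0.0126
grasp_force: 59.4
```

drive_tool(rows="0 0 0.5 -0.25 -0.7 0 0.5; 0 0 0.7 -0.4 -1 0 0.5; 0 0 0.7 -0.5 -0.95 0 0.5; 0 0 0.7 -0.55 -0.9 0 0.5; 0 0 0.7 -0.6 -0.85 0 0.5; 0 0 0.7 -0.7 -0.8 0 0.5; 0 0 0.7 -0.75 -0.75 0 0.5; 0 0 0.7 -0.8 -0.65 0 0.5; 0 0 0.7 -0.85 -0.6 0 0.5; 0 0 0.7 -0.9 -0.55 0 0.5; 0 0 0.7 -0.9 -0.45 0 0.5; 0 0 0.7 -0.95 -0.4 0 0.5")

```text
time_s: 38.65
eef_pos: [0.5832, 0.1758, 0.3772]
ee_rot: [[-0.737, 0.676, -0.003], [0.676, 0.737, -0.001], [0.002, -0.002, -1.0]]
wrist_force: [0.8, 0.2, -3.6]
width: 0.013
grasp_force: 59.3
```

drive_tool(rows="0 0 0.7 -1 -0.3 0 0.5; 0 0 0.7 -1 -0.2 0 0.5; 0 0 0.7 -1 -0.1 0 0.5; 0 0 0.7 -1 0 0 0.5; 0 0 0.7 -1 0.1 0 0.5; 0 0 0.7 -1 0.2 0 0.5; 0 0 0.7 -1 0.25 0 0.5; 0 0 0.7 -1 0.3 0 0.5; 0 0 0.7 -1 0.4 0 0.5; 0 0 0.7 -1 0.5 0 0.5; 0 0 0 0 0 0 0.5; 0 0 0 0 0 0 0.5")

```text
time_s: 39.85
eef_pos: [0.6424, 0.0915, 0.3779]
ee_rot: [[-0.1, 0.995, -0.002], [0.995, 0.1, -0.0], [0.0, -0.002, -1.0]]
wrist_force: [-0.1, -0.0, -4.9]
width: 0.0126
grasp_force: 59.3
```

Run:
```python
from h import *
o=st(); print(o['wrist_force'])
plan([(*C,.38,H)],.5)
```

```text
t 39.85 p [0.6424 0.0915 0.3779] w 0.0126
[[-0.1    0.995 -0.002]
 [ 0.995  0.1   -0.   ]
 [ 0.    -0.002 -1.   ]]
[-0.07695703 -0.0083292  -4.92603307]
(np.float64(0.6417), np.float64(0.0562), 0.38, -8.15) 3
-0.01 0 0.77 -1.17 -0.14 -0.07 0.5; -0.01 0 0.77 -1.17 -0.05 -0.07 0.5; -0.01 0 0.77 -1.17 0.05 -0.07 0.5
```

drive_tool(rows="0 0 0.6 -0.9 -0.1 0 0.5; 0 0 0.6 -0.9 -0.05 0 0.5; 0 0 0.6 -0.9 0 0 0.5; 0 0 0.5 -0.8 0.1 0 0.5; 0 0 0 0 0 0 0.5; 0 0 0 0 0 0 0.5; 0 0 0 0 0 0 0.5; 0 0 0 0 0 0 0.5")

```text
time_s: 40.65
eef_pos: [0.6422, 0.0567, 0.3793]
ee_rot: [[0.14, 0.99, -0.0], [0.99, -0.14, 0.0], [0.0, -0.0, -1.0]]
wrist_force: [-0.4, -0.9, -4.4]
width: 0.0126
grasp_force: 59.3
```

Run:
```python
from h import *
o=st(); print(o['wrist_force']); snap('wrist','w10.png'); lm('wrist',['lid','lid_handle','keeper','case'],n=2)
for c in('scene','top'): bot.grab_frame(c); lm(c,['lid','lid_handle','keeper'],n=1)
plan([(*C,.26,H)],.5)
```

```text
t 40.65 p [0.6422 0.0567 0.3793] w 0.0126
[[ 0.14  0.99 -0.  ]
 [ 0.99 -0.14  0.  ]
 [ 0.   -0.   -1.  ]]
[-0.41128507 -0.87690287 -4.42597338]
wrist lid [0.6425 0.0574 0.2405] 0.87
wrist lid_handle [0.6406 0.0584 0.3243] 0.79
wrist keeper [0.5543 0.0707 0.2555] 0.69
scene lid [0.6388 0.0547 0.2364] 0.79
scene lid_handle [0.6408 0.055  0.3266] 0.84
top lid [0.6418 0.0507 0.2387] 0.57
top lid_handle [0.6407 0.0569 0.3218] 0.85
top keeper [ 0.5984  0.4558 -0.0012] 0.58
(np.float64(0.6417), np.float64(0.0562), 0.26, -8.15) 3
0 0 0 0 -0.02 3.98 0.5; 0 0 0 0 -0.02 3.98 0.5; 0 0 0 0 -0.02 3.98 0.5
```

View pics/w10.png

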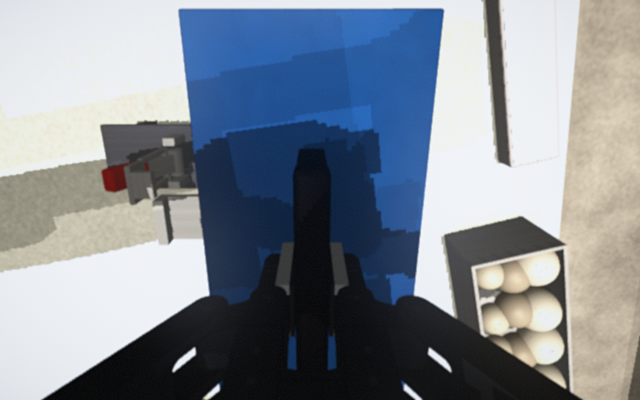

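Lid is square to the tool: its far corners are at (179,10) and (443,10). I'll back-project these to get the lid's offset.

Run:
```python
from h import *
pr=bot.camera_params('wrist'); z=.2887
im=cv2.imread('pics/w10.png').astype(float)
def sub(v): g=np.abs(np.diff(v,axis=0)).sum(1); k=np.argmax(g); return k+1.
def fit(P,ax):
    x=np.polyfit(P[:,ax],P[:,1-ax],1); r=abs(P[:,1-ax]-np.polyval(x,P[:,ax])); k=r<.002; return np.polyfit(P[k,ax],P[k,1-ax],1),k.sum()
top=np.array([bp('wrist',(c+.5,sub(im[:40,c])),z,pr) for c in range(190,435,10)])
L=np.array([bp('wrist',(175+sub(im[r,175:215]),r+.5),z,pr) for r in range(20,150,6)])
Rr=np.array([bp('wrist',(415+sub(im[r,415:455]),r+.5),z,pr) for r in range(20,230,6)])
def lc(P): return np.array([(p-C)@np.c_[X,Y] for p in P])
for n,P,ax in(('top',top,0),('L',L,1),('R',Rr,1)):
    Q=lc(P); x,k=fit(Q,ax); print(n,k,'slope deg',np.degrees(np.arctan(x[0])),'at0',x[1], 'at .05',np.polyval(x,.05))
```

```text
top 25 slope deg 0.1509096893818365 at0 0.10731492977400939 at .05 0.10744662362618548
L 21 slope deg -0.07361310211737544 at0 -0.055322276803605526 at .05 -0.05538651638917978
R 35 slope deg 0.011438114139728147 at0 0.055371053476594434 at .05 0.05538103511432489
```

drive_tool(rows="0 0 0 0.12 0 3 0.5; 0 0 0 0 0 4 0.5; 0 0 0 0 0 4 0.5; 0 0 0 0 0 2.5 0.5; 0 0 0 0 0 1 0.5; 0 0 0 0 0 0 0.5; 0 0 0 0 0 0 0.5; 0 0 0 0 0 0 0.5")

```text
time_s: 42.1
eef_pos: [0.643, 0.0575, 0.2364]
ee_rot: [[0.142, 0.99, 0.003], [0.99, -0.142, 0.0], [0.001, 0.003, -1.0]]
wrist_force: [0.2, -0.1, -5.6]
width: 0.0124
grasp_force: 59.3
```

Run:
```python
from h import *
o=st(); print(o['wrist_force'],o['wrist_torque'])
print((np.array(o['eef_pos'][:2])-C)@np.c_[X,Y])
```

```text
t 42.1 p [0.643  0.0575 0.2364] w 0.0124
[[ 0.142  0.99   0.003]
 [ 0.99  -0.142  0.   ]
 [ 0.001  0.003 -1.   ]]
[ 0.1665488  -0.12020509 -5.59430253] [-0.00746065 -0.02999146 -0.06280385]
[0.00110737 0.00142547]
```

drive_tool(rows="0 0 0 0 -0.06 0.5 0.5; 0 0 0 0 0 0.6 0.5; 0 0 0 0 0 0.4 0.5; 0 0 0 0 0 0.3 0.5; 0 0 0 0 0 0 0.5; 0 0 0 0 0 0 0.5")

```text
time_s: 42.7
eef_pos: [0.6419, 0.0575, 0.2164]
ee_rot: [[0.142, 0.99, -0.0], [0.99, -0.142, 0.0], [-0.0, -0.0, -1.0]]
wrist_force: [0.2, -0.4, -4.7]
width: 0.0124
grasp_force: 59.2
```

drive_tool(rows="0 0 0 0 0 0.3 0.5; 0 0 0 0 0 0.2 0.5; 0 0 0 0 0 0 0.5; 0 0 0 0 0 0 0.5")

```text
time_s: 43.1
eef_pos: [0.642, 0.0576, 0.213]
ee_rot: [[0.142, 0.99, 0.001], [0.99, -0.142, 0.0], [0.0, 0.001, -1.0]]
wrist_force: [-5.9, -0.8, 8.8]
width: 0.0123
grasp_force: 61.1
```

Seated on the rim. Release, then measure the lid.

drive_tool(rows="0 0 0 0 0 -0.1 0.5; 0 0 0 0 0 0 3.5; 0 0 0 0 0 0 3.5; 0 0 0 0 0 0 3.5; 0 0 0 0 0 0 3.5; 0 0 0 0 0 -2 3.5; 0 0 0 0 0 -4 3.5; 0 0 0 0 0 -4 3.5; 0 0 0 0 0 -4 3.5; 0 0 0 0 0 0 3.5; 0 0 0 0 0 0 3.5")

```text
time_s: 44.2
eef_pos: [0.642, 0.0576, 0.3531]
ee_rot: [[0.142, 0.99, 0.002], [0.99, -0.142, 0.0], [0.0, 0.002, -1.0]]
wrist_force: [-0.5, -0.2, -0.8]
width: 0.0349
grasp_force: 0.0
```

Run:
```python
from h import *
o=st()
for c in('wrist','scene','top'):
    snap(c,c+'11.png'); lm(c,['lid','lid_handle','keeper','lever_tip','lever_pivot','claw_end','claw_tooth'],n=1)
```

```text
t 44.2 p [0.642  0.0576 0.3531] w 0.0349
[[ 0.142  0.99   0.002]
 [ 0.99  -0.142  0.   ]
 [ 0.     0.002 -1.   ]]
wrist lid [0.6406 0.0612 0.0725] 0.6
wrist lid_handle [0.6391 0.0546 0.1589] 0.96
wrist keeper [0.5567 0.0683 0.0881] 0.81
wrist lever_tip [0.4766 0.0734 0.1702] 0.79
wrist lever_pivot [0.5036 0.077  0.1007] 0.58
wrist claw_end [0.5014 0.0752 0.1763] 0.76
wrist claw_tooth [0.519  0.0779 0.1878] 0.64
scene lid [0.6398 0.0541 0.0716] 0.83
scene lid_handle [0.6405 0.0574 0.1577] 0.69
scene keeper [0.5569 0.0658 0.0864] 0.84
scene lever_tip [0.4747 0.0789 0.1708] 0.66
scene lever_pivot [0.5013 0.0783 0.1018] 0.89
scene claw_end [0.5026 0.0782 0.1782] 0.73
scene claw_tooth [0.5199 0.0746 0.185 ] 0.58
top lid [0.6422 0.0531 0.073 ] 0.79
top lid_handle [0.64  0.062 0.159] 0.82
top keeper [ 0.5386 -0.2414 -0.0006] 0.73
top claw_tooth [0.6402 0.0598 0.1562] 0.64
```

View pics/wrist11.png

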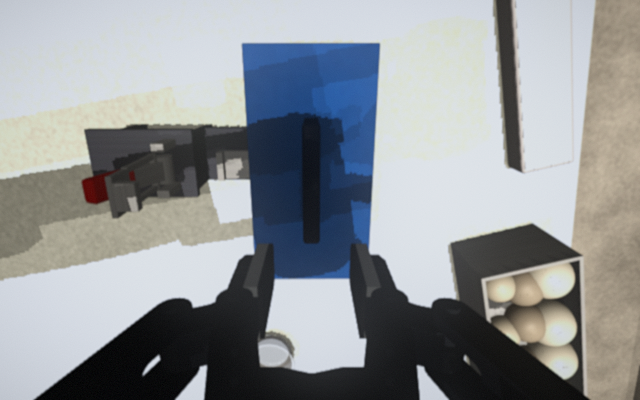

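Run:
```python
from h import *
plan([(*cw(-.1645,.001),.30,H),(*cw(-.1645,.001),.254,H)],0)
```

```text
(np.float64(0.479), np.float64(0.0805), 0.3, -8.15) 5
0 0 0 -0.01 -3.29 1.05 0; 0 0 0 -0.01 -3.29 1.05 0; 0 0 0 -0.01 -3.29 1.05 0; 0 0 0 -0.01 -3.29 1.05 0; 0 0 0 -0.01 -3.29 1.05 0
(np.float64(0.479), np.float64(0.0805), 0.254, -8.15) 2
0 0 0 0 0 2.3 0; 0 0 0 0 0 2.3 0
```

drive_tool(rows="0 0 0 0 -3.3 0 0; 0 0 0 0 -3.3 0 0; 0 0 0 0 -3.3 0.4 0; 0 0 0 0 -3.3 2.5 0; 0 0 0 0 -3.3 2.4 0; 0 0 0 0 0 0 0; 0 0 0 0 0 0 0; 0 0 0 0 0 2 0; 0 0 0 0 0 2.5 0; 0 0 0 0 0 0 0; 0 0 0 0 0 0 0; 0 0 0 0 0 0 0")

```text
time_s: 46.6
eef_pos: [0.4793, 0.0809, 0.2561]
ee_rot: [[0.142, 0.99, 0.002], [0.99, -0.142, 0.0], [0.0, 0.002, -1.0]]
wrist_force: [0.4, -0.7, -0.3]
width: -0.0
grasp_force: 0.0
```

Run:
```python
from h import *
o=st(); print(o['wrist_force'],(np.array(o['eef_pos'][:2])-C)@np.c_[X,Y])
snap('scene','s12.png'); im=cv2.imread('pics/s12.png')[130:250,260:420]; cv2.imwrite('pics/s12c.png',cv2.resize(im,None,fx=4,fy=4,interpolation=cv2.INTER_CUBIC))
lm('scene',['lever_tip','claw_end','claw_tooth'],n=1)
```

```text
t 46.6 p [0.4793 0.0809 0.2561] w -0.0
[[ 0.142  0.99   0.002]
 [ 0.99  -0.142  0.   ]
 [ 0.     0.002 -1.   ]]
[ 0.36246707 -0.70024357 -0.31019931] [-0.1642308  0.0014769]
scene lever_tip [0.4766 0.0787 0.1697] 0.75
scene claw_end [0.5034 0.0772 0.1799] 0.63
scene claw_tooth [0.6407 0.0569 0.1591] 0.72
```

View pics/s12c.png

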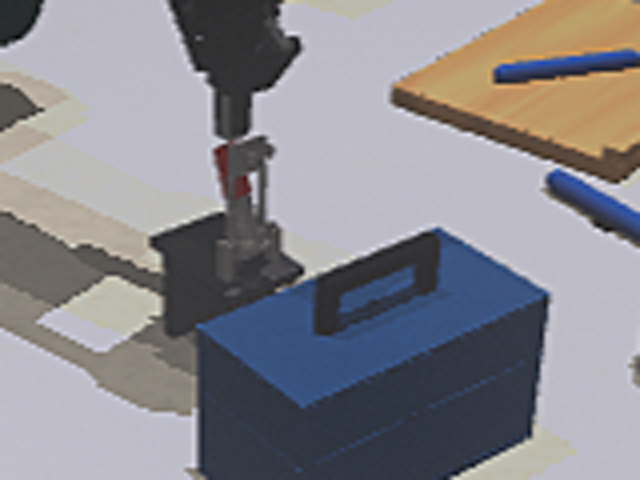

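The closed fingertips stand just above the red lever, behind the claw plate (crop about (232,130)). Pushing the claw toward the lid.

drive_tool(rows="0 0 0 -0.05 0 0.2 0; 0 0 0 0 0.6 0 0; 0 0 0 0 0.6 0 0; 0 0 0 0 0.6 0 0; 0 0 0 0 0.5 0.2 0; 0 0 0 0 0.4 0.5 0; 0 0 0 0 0 0 0; 0 0 0 0 0 0 0")

```text
time_s: 47.6
eef_pos: [0.5051, 0.0766, 0.245]
ee_rot: [[0.142, 0.99, -0.001], [0.99, -0.142, -0.0], [-0.0, -0.001, -1.0]]
wrist_force: [-0.4, 0.1, -0.0]
width: -0.0002
grasp_force: 0.0
```

Run:
```python
from h import *
o=st(); print(o['wrist_force'],(np.array(o['eef_pos'][:2])-C)@np.c_[X,Y])
for c in('scene','wrist','top'):
  bot.grab_frame(c)
  for l in('lever_tip','claw_end','claw_tooth'):
    for d in bot.landmark_of(c,l)[:1]: q=(np.array(d['centre'][:2])-C)@np.c_[X,Y]; print(c,l,np.round([*q,d['centre'][2]],4),round(d['confidence'],2))
```

```text
t 47.6 p [0.5051 0.0766 0.245 ] w -0.0002
[[ 0.142  0.99  -0.001]
 [ 0.99  -0.142 -0.   ]
 [-0.    -0.001 -1.   ]]
[-0.39436839  0.11021524 -0.04540781] [-0.1380691   0.00085294]
scene lever_tip [-0.1661  0.0006  0.1691] 0.5
scene claw_end [-0.1191  0.0007  0.176 ] 0.57
wrist lever_tip [-0.162  -0.0059  0.1664] 0.85
wrist claw_end [-1.169e-01 -1.000e-04  1.703e-01] 0.96
wrist claw_tooth [-0.1016  0.0013  0.1765] 0.56
```

drive_tool(rows="0 0 0 0 0.4 0.3 0; 0 0 0 0 0.5 0.3 0; 0 0 0 0 0.5 0 0; 0 0 0 0 0.5 0 0; 0 0 0 0 0.3 0 0; 0 0 0 0 0 0 0; 0 0 0 0 0 0 0; 0 0 0 0 0 0 0")

```text
time_s: 49.0
eef_pos: [0.5269, 0.0735, 0.2394]
ee_rot: [[0.142, 0.99, -0.0], [0.99, -0.142, 0.0], [0.0, -0.0, -1.0]]
wrist_force: [0.4, 0.1, -0.8]
width: 0.0001
grasp_force: 0.0
```

```bash
cat > m.py <<'E'
from h import *
o=st(); print(o['wrist_force'],(np.array(o['eef_pos'][:2])-C)@np.c_[X,Y])
for c in('scene','wrist','top'):
  bot.grab_frame(c)
  for l in('lever_tip','claw_end','claw_tooth','lid','keeper'):
    for d in bot.landmark_of(c,l)[:1]: q=(np.array(d['centre'][:2])-C)@np.c_[X,Y]; print(c,l,np.round([*q,d['centre'][2]],4),round(d['confidence'],2))
E
python3 m.py
```

```text
t 49.0 p [0.5269 0.0735 0.2394] w 0.0001
[[ 0.142  0.99  -0.   ]
 [ 0.99  -0.142  0.   ]
 [ 0.    -0.    -1.   ]]
[ 0.37896978  0.09715616 -0.84157742] [-0.11611633  0.00086042]
scene lever_tip [-0.1645  0.0012  0.1711] 0.83
scene claw_end [-1.817e-01 -4.523e-01 -3.000e-04] 0.65
scene claw_tooth [-0.078   0.0005  0.0915] 0.65
scene lid [-0.0848  0.0008  0.0862] 0.69
scene keeper [-0.0849  0.0026  0.0865] 0.74
wrist lever_tip [-0.166  -0.0071  0.1659] 0.87
wrist claw_end [-0.078  -0.0013  0.1024] 0.63
wrist claw_tooth [-0.0738  0.0015  0.0879] 0.95
wrist lid [0.001  0.0046 0.0732] 0.55
wrist keeper [-0.165  -0.0038  0.167 ] 0.67
top lever_tip [-0.166   0.0029  0.1636] 0.39
top lid [-0.0019 -0.0013  0.0742] 0.69
```

Tooth is hooked (about x −0.076, z 0.088). Now swinging the lever, checking force on the way.

drive_tool(rows="0 0 0 0 -1.5 0.5 0; 0 0 0 0 -1.6 0 0; 0 0 0 0 -0.6 0.15 0; 0 0 0 0 -0.6 0.2 0; 0 0 0 0 -0.7 0.5 0; 0 0 0 0 -0.7 0.6 0; 0 0 0 0 0 0 0; 0 0 0 0 0 0 0")

```text
time_s: 50.7
eef_pos: [0.4705, 0.0816, 0.2196]
ee_rot: [[0.142, 0.99, -0.0], [0.99, -0.142, -0.0], [-0.0, -0.0, -1.0]]
wrist_force: [0.3, -0.0, 0.1]
width: -0.0003
grasp_force: 0.0
```

```bash
python3 m.py
```

```text
t 50.7 p [0.4705 0.0816 0.2196] w -0.0003
[[ 0.142  0.99  -0.   ]
 [ 0.99  -0.142 -0.   ]
 [-0.    -0.    -1.   ]]
[ 0.34282003 -0.04139685  0.11234471] [-0.17309798  0.00088368]
scene lever_tip [-0.196   0.0022  0.151 ] 0.53
scene claw_end [-0.0868  0.0019  0.1104] 0.6
scene claw_tooth [-0.0777  0.0025  0.0874] 0.41
scene lid [-0.0039 -0.0023  0.0725] 0.98
scene keeper [-0.0833 -0.0003  0.088 ] 0.75
wrist lever_tip [-0.1929 -0.0055  0.1499] 0.61
wrist claw_end [-0.0803 -0.0018  0.1039] 0.64
wrist claw_tooth [-0.0774  0.0025  0.0869] 0.88
wrist lid [0.0004 0.0023 0.0756] 0.78
top claw_tooth [ 0.073   0.2645 -0.0016] 0.29
top lid [ 0.0026 -0.003   0.0711] 0.66
top keeper [-0.0885 -0.0033  0.0851] 0.68
```

drive_tool(rows="0 0 0 0 -0.5 0.6 0; 0 0 0 0 -0.5 0.7 0; 0 0 0 0 -0.3 0.6 0; 0 0 0 0 -0.3 0.6 0; 0 0 0 0 0 0 0; 0 0 0 0 0 0 0")

```text
time_s: 52.2
eef_pos: [0.4546, 0.0839, 0.1947]
ee_rot: [[0.142, 0.99, -0.0], [0.99, -0.142, -0.0], [-0.0, -0.0, -1.0]]
wrist_force: [-1.6, 0.9, 0.3]
width: 0.0
grasp_force: 0.0
```

drive_tool(rows="0 0 0 0 -0.1 0.5 0; 0 0 0 0 -0.1 0.5 0; 0 0 0 0 0 0.4 0; 0 0 0 0 0 0 0; 0 0 0 0 0 0 0")

```text
time_s: 52.7
eef_pos: [0.4528, 0.0842, 0.1817]
ee_rot: [[0.142, 0.99, 0.0], [0.99, -0.142, 0.0], [0.0, 0.0, -1.0]]
wrist_force: [-8.6, -0.4, 15.6]
width: -0.0004
grasp_force: 7.5
```

```bash
python3 m.py
```

```text
t 52.7 p [0.4528 0.0842 0.1817] w -0.0004
[[ 0.142  0.99   0.   ]
 [ 0.99  -0.142  0.   ]
 [ 0.     0.    -1.   ]]
[-8.63239716 -0.44265976 15.56800527] [-0.19100157  0.00095269]
scene lever_tip [-0.2098  0.0029  0.1064] 0.67
scene claw_end [-0.0852  0.0034  0.1111] 0.48
scene claw_tooth [-0.0792 -0.0024  0.087 ] 0.62
scene lid [-0.002  -0.0002  0.0739] 0.72
scene keeper [-0.0873  0.      0.0836] 0.81
wrist lever_tip [-0.2067 -0.0034  0.1027] 0.94
wrist claw_end [-0.084  -0.0018  0.1036] 0.76
wrist claw_tooth [-0.0783  0.0024  0.0898] 0.64
top claw_end [0.0746 0.2669 0.0009] 0.6
top claw_tooth [-0.1768 -0.5436  0.0009] 0.49
top lid [ 0.0038 -0.0018  0.0723] 0.88
top keeper [-0.0886 -0.0026  0.0861] 0.77
```

drive_tool(rows="0 0 0 0 0 0.2 0; 0 0 0 0 0 0.2 0; 0 0 0 0 0 0 0; 0 0 0 0 0 0 0")

```text
time_s: 54.0
eef_pos: [0.453, 0.0843, 0.1808]
ee_rot: [[0.142, 0.99, 0.001], [0.99, -0.142, 0.0], [0.001, 0.001, -1.0]]
wrist_force: [-26.6, -1.9, 49.5]
width: 0.0001
grasp_force: 25.1
```

drive_tool(rows="0 0 0 0 0 -0.5 0; 0 0 0 0 0 -3 0; 0 0 0 0 0 -4 0; 0 0 0 0 0 -4 0; 0 0 0 0 0 -4 0; 0 0 0 0 0 0 0; 0 0 0 0 0 0 0; 0 0 0 0 0 0 0")

```text
time_s: 54.8
eef_pos: [0.4526, 0.0841, 0.3303]
ee_rot: [[0.142, 0.99, -0.002], [0.99, -0.142, -0.0], [-0.001, -0.002, -1.0]]
wrist_force: [-0.4, 0.3, 0.5]
width: -0.0004
grasp_force: 0.0
```

```bash
python3 m.py
python3 - <<'E'
import cv2
from h import *
im=bot.grab_frame('wrist')[:,:,::-1]; cv2.imwrite('pics/w13.png',im)
E
```

```text
t 54.8 p [0.4526 0.0841 0.3303] w -0.0004
[[ 0.142  0.99  -0.002]
 [ 0.99  -0.142 -0.   ]
 [-0.001 -0.002 -1.   ]]
[-0.44126127  0.26280404  0.5114477 ] [-0.19117219  0.00084391]
scene lever_tip [-2.094e-01  1.000e-04  1.085e-01] 0.54
scene claw_end [-0.0863  0.0043  0.1093] 0.46
scene claw_tooth [-0.0804  0.0026  0.0903] 0.46
scene lid [-0.0025 -0.0004  0.0695] 0.98
wrist lever_tip [-0.2092 -0.0043  0.1022] 0.61
wrist claw_end [-0.0831 -0.0031  0.1049] 0.62
wrist claw_tooth [-0.0784  0.0017  0.0913] 0.9
wrist lid [0.0022 0.0051 0.0761] 0.61
wrist keeper [-0.0852  0.0027  0.0907] 0.81
top lever_tip [-0.2106  0.0014  0.1013] 0.6
top claw_end [-0.1736 -0.5451  0.0012] 0.65
top lid [ 0.0009 -0.0025  0.0726] 0.81
top keeper [-0.0862 -0.0049  0.0862] 0.59
```

View pics/w13.png

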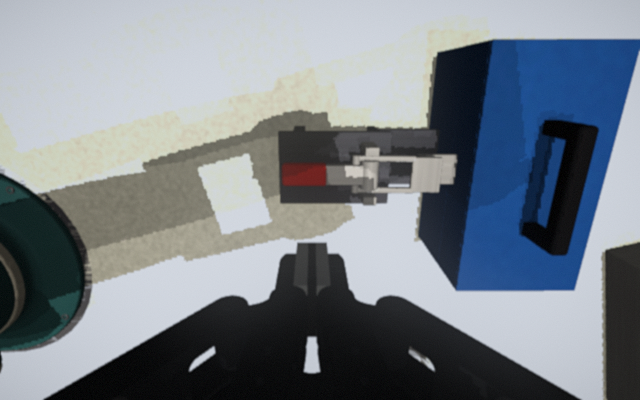

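The red lever lies flat at (305,175), the claw spans to the keeper at (440,172), and the lid sits square. Handing in.

```bash
python3 -c "
from bench import bot
print(bot.close_job())"
```

```text
the job is handed in; nothing more can be done
None
```

The job is handed in at about 55 s: both jars (only two were on the table) stand stoppered in the end bays, the lid is on, the claw is over the keeper and the lever is flat down. The handing-in call gave no verdict; my last camera readings agreed with the finished state.

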